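Slide a tablet cover out over the shelf end

TASK

Push the silver tablet back cover back against the lip along the rear of the riser shelf, and slide it flat along that lip towards the open right-hand end until about 4 cm of it hangs out over the end, square with the shelf, so that it can be taken by its edge. Only push it with the fingers: never pick it up, tip it or let it fall, and leave the flux jar, the tool cup and the bottle where they stand. Then move clear.

Things in the scene. Friction and masses are not known exactly. Their poses are not given: they have to be found in the camera images.
- shelf: Fixed dark blue-grey riser shelf: board 250 mm deep (x), 600 mm long (y), flat top 100 mm above the bench. Origin at bench level under its middle; x to the rear, away from the robot, y to the left along the shelf. A lip 10 mm high and thick runs along the whole rear edge, inner face at x +115 mm. Its right-hand end (y -300 mm) is open. It may stand a little turned (up to 9 degrees).
- shelf_end (a point): Middle of the top edge of the shelf's open right-hand end (shelf x 0, y -300 mm, z 100 mm); axes as the shelf's.
- lip_face (a point): Foot of the inner face of the rear lip, at mid-length, on the shelf's top (shelf x +115 mm, y 0, z 100 mm); axes as the shelf's.
- station: Dark hot-air station with its handpiece on top, fixed on the left part of the shelf: shelf y +185 to +285 mm, x -78 to +90 mm, 166 mm high above the shelf top. Origin under its middle, on the shelf top; axes as the shelf's.
- cover: Silver aluminium tablet back cover: flat rigid plate, 130 mm (x) by 200 mm (y), 5 mm thick, 100 to 210 g, loose, lying flat on the shelf, long side roughly along it; slides under a light push. Black lens hole in its rear left corner, thin white strip near its left end. Origin at the centre of its underside; x to the rear, y to the left, z up at the start.
- cover_lead (a point): Middle of the cover's right-hand short edge (the leading edge that is to hang out), at its underside; 100 mm from the cover's origin along -y.
- cover_back (a point): Middle of the cover's rear long edge (the one to lie against the lip), at its underside; 65 mm from the cover's origin along +x.
- flux_jar: Small amber jar with a orange cap, 36 mm diameter, 32 mm high, loose on the shelf near its front right-hand corner. Origin at the centre of its underside.
- tool_cup: Dark metal cup of small screwdrivers, 80 mm diameter, 95 mm high, 165 mm with the handles, loose on the bench. Origin at the centre of its underside.
- solvent_bottle: Clear-white bottle with a blue cap, 60 mm diameter, 124 mm high, loose on the bench. Origin at the centre of its underside.
Things that resemble listed ones, but are neither listed nor needed, are in the scene too. Of the things that look like the cover, the larger one is meant.

How it is judged:
By the outcome, as a careful person would: the job done as asked, in the order asked, and still so for the second after the job is handed in, with the robot touching nothing.
It also fails if it takes over 64 s, if anything falls off the work surface, if the arm or the gripper's body presses on something with over 40 N, if the wrist force passes 120 N, or if a joint passes its speed limit or range.

ROBOT

A 6-joint arm with a two-finger parallel gripper is mounted at the origin on the work surface. World frame = base frame: x ahead of the robot, y to its left, z up, the work surface at z = 0. Lengths are in m, angles in rad, forces in N, time in s.
With the tool pointing down it reaches from about 0.425 to 0.95 m from the base axis. Payload 3.5 kg.
Tool frame: the origin (TCP) lies midway between the tips of the shut fingers; the grasp point (between the pads) lies 19 mm behind it (ctrl.tcp_to_grasp is the distance from the TCP to the grasp point, in m); z points along the fingers, x is the direction in which the jaws open and shut, and the axes are right-handed (so a half turn about z gives the same grasp; the last joint's range is limited). The gripper opens to 85 mm and grips with 20 to 120 N. Pads are 22 mm wide; open, the fingers measure 114 mm over their backs; the gripper's body (76 mm by 85 mm) begins 54 mm behind the grasp point. The pads swing forward as they close: fully open they stand 13 mm farther back than shut.
Start: joints at [1.105, 0.286, 1.577, -0, 1.279, -0.15], TCP at [0.21, 0.642, 0.206] pointing down, gripper open.
Joint ranges: [-2.77, 2.77], [-0.9, 2.22], [0.21, 2.48], [-1.53, 4.67], [0.24, 2.81], [-2.84, 2.84]. Speed limits (rad/s): [2.79, 2.79, 3.14, 3.14, 3.14, 3.14].

INTERFACE

Orientations are given as a unit quaternion [x, y, z, w].
In Python, from plant import ctrl, cams, workorder, spotter gives the robot as it stands. The module is installed in compiled form; this text tells all that it offers.
- The arm moves only by the tool send_rows, never from a script. Its argument "motion" is one flat list of numbers, 5 for each row, row after row: the shift along the tool's x, y, z in cm, then the turn about the tool's z in rad, then the finger opening in cm, from 0 to 8.54. In form: [tx, ty, tz, spin, gripper, tx, ty, tz, spin, gripper, ...]. A call has 1 to 12 rows; each row shifts and turns the pose as measured when the row begins, along the tool's axes as they then stand; what a row does not reach is not made up. A row lasts 1/10 s, in which the tool goes at most 50 mm and 8.59 degrees, less where a joint would pass 70% of its speed; a pose out of reach is approached as far as the arm can. A call is refused whole if a number of a shift passes 5 or a number of a turn 0.15, either way. A call with a gripper value outside its range is refused whole. The fingers move at their own pace and stop on an object; "grip_force" is the grip in N (left out, the last holds). Time passes only in rows, so rows that do not move let the fingers close. It gives the time, the measured TCP pose, the force and the opening at its end, in the units of the state.
- ctrl.get_state(): the state, without advancing time (a new reading comes with each control period).
- cams.read_camera(name): name is "scene" or "top" or "wrist"; returns (picture, depth): 400x640x3 uint8, red, green, blue; 400x640 float32, m along the optical axis (not along the pixel's ray), 0 where there is no reading.
- cams.camera_params(name): a dict with "fx", "fy", "cx", "cy" (pixels), "k1" (the pictures are not rectified: a ray, as slopes to the right and down, at radius r is drawn at 1 + k1 r^2 times it, then the intrinsics apply), "xyz" and "attitude" of the camera in the world; the wrist camera has in their place "mount" (4x4, takes a point from camera to tool coordinates, whose origin is the TCP and whose axes are the tool frame's). Camera axes: x right, y down, z forward; pixel columns grow to the right and rows downward; lengths in m; the calibration is good to about 2 mm. A picture is of the moment at which its call begins: read the wrist's pose just before it. camera_params takes no time and is no camera call.
- workorder.sign_off(): hands the job in, once; it reports no verdict.
Trained networks look in the newest picture that a camera, given by its name, has taken for a name from the list of things; names that differ only in an ending like _2 or _b are one class to them, and where a whole thing is asked for, a point or a joint stands for the part that bears it (a point fixed in the world has none). Each returns a list of dicts, best first, with "conf" (0 to 1); they miss things now and then, are a little off and sometimes report something else, mostly with a low value. They report only what shows in the picture. A call takes as long as a camera call. They do not tell look-alikes from the thing itself.
- spotter.trace(target, camera): "mask" (400x640 bool, what is visible of it) and "bbox" ([left, top, width, height] in pixels, round what is visible of it).
The state is a dict: "time": time; "qpos": joint angles; "dq": joint speeds; "joint_efforts": joint torques, N m; "eef_pos": TCP position; "tcp_rot": TCP orientation; "contact_force": force on the tool from outside, world axes, zero at the start; "wrist_torque": the same for the moment, N m; "opening": opening from 0.0 (shut) to 1.0 (fully open).
Only numpy, scipy, OpenCV 4.12 (cv2) and the standard library are available. Lean on these libraries where they do the work, as an engineer would, in place of code of your own. Each camera call takes 0.05 s, during which the arm holds its last target.

## Working session

There is one attempt and no reset: what is moved stays moved. The work goes in short steps, Python scripts to look and compute and a tool call to move; the robot and the scene stay as the last step left them, time stands still between calls to the robot, and variables do not carry over. Pictures are saved under pics/ and viewed, and the job is handed in when it is done.

Besides the shell and the picture viewer there is one more tool, called after "Emit:" as name(argument=value, ...) on one line, values as JSON. send_rows: Moves the arm, as the interface text tells. Its arguments: {"type":"object","properties":{"motion":{"type":"array","items":{"type":"number"}},"grip_force":{"type":"number"}},"required":["motion"]}

```bash
mkdir -p pics; cat > h.py <<'E'
from plant import ctrl, cams, workorder, spotter
import numpy as np, cv2
from scipy.spatial.transform import Rotation as R
def save(n,im): cv2.imwrite('pics/'+n+'.png',im[:,:,::-1])
E
python3 - <<'E'
from h import *
s=ctrl.get_state(); print(s)
for c in ("scene","top"):
    p,d=cams.read_camera(c); save(c+'0',p); np.save(c+'_d.npy',d); np.save(c+'_p.npy',p); print(cams.camera_params(c))
print(cams.camera_params("wrist"))
E
```

```text
{'time': 0.0, 'qpos': array([ 1.10497158e+00,  2.87185765e-01,  1.57818517e+00,  1.91256181e-06,
        1.27858943e+00, -1.50028568e-01]), 'dq': array([-0.0010755 , -0.00010564, -0.0002697 , -0.00027459,  0.00353032,
        0.00146812]), 'joint_efforts': array([ 1.63241398e-04, -4.05992067e+01, -2.92616719e+01, -9.09144273e-05,
        5.84724228e-03, -9.58232448e-06]), 'eef_pos': array([0.20930116, 0.64097658, 0.20482942]), 'tcp_rot': array([ 8.09497394e-01,  5.87122276e-01, -1.05187348e-03,  5.43209972e-04]), 'contact_force': array([0.01646719, 0.26400192, 0.07245963]), 'wrist_torque': array([ 0.03278394, -0.00793855,  0.01810079]), 'opening': 0.9993731128415011}
{'fx': 431.35678915811343, 'fy': 431.35678915811343, 'cx': 324.40554933909885, 'cy': 195.9234277495086, 'k1': -0.1100264335091096, 'xyz': array([ 0.95935902, -0.43122898,  0.92669374]), 'attitude': array([ 0.87078791,  0.3912615 , -0.12281794, -0.27121691])}
{'fx': 433.7219857336105, 'fy': 433.7219857336105, 'cx': 319.65283356347476, 'cy': 202.40280672513015, 'k1': -0.0316452590697745, 'xyz': array([ 0.34009004, -0.07174298,  1.31389776]), 'attitude': array([ 0.7056041 , -0.70436511,  0.05266563, -0.05673609])}
{'fx': 319.50925212457344, 'fy': 319.50925212457344, 'cx': 315.1506047696405, 'cy': 197.349812899476, 'k1': -0.04995778992763932, 'mount': array([[ 9.99999637e-01,  1.83797930e-04,  8.31452156e-04,
         1.02484289e-04],
       [-4.02969806e-04,  9.62316583e-01,  2.71931299e-01,
        -6.92133762e-02],
       [-7.50139788e-04, -2.71931535e-01,  9.62316308e-01,
        -1.68633605e-01],
       [ 0.00000000e+00,  0.00000000e+00,  0.00000000e+00,
         1.00000000e+00]])}
```

View pics/scene0.png

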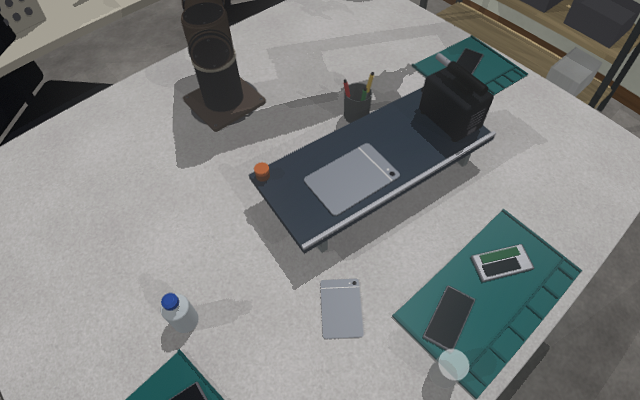

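View pics/top0.png

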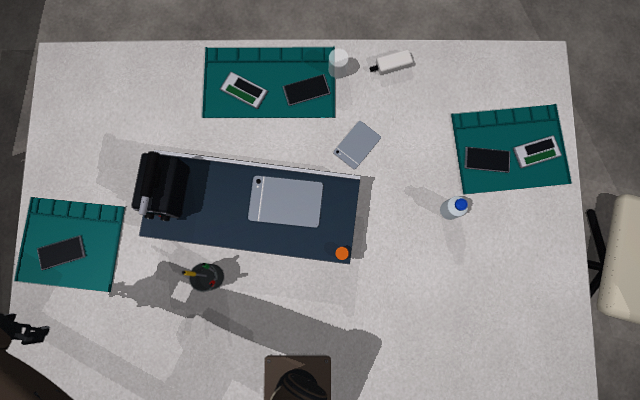

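The top picture shows the shelf from (145,195) to (358,220), with the cover at (285,201), the jar at (342,253) and the cup at (206,276). The smaller look-alike lies on the bench at (357,145). Next I'll measure these.

```bash
cat >> h.py <<'E'
def rays(c,uv):
    k=np.array([[c['fx'],0,c['cx']],[0,c['fy'],c['cy']],[0,0,1.]])
    return cv2.undistortPoints(np.asarray(uv,float).reshape(-1,1,2),k,np.array([c['k1'],0,0,0,0])).reshape(-1,2)
# convention: distorted = x*(1+k1 r^2), same as opencv
def campose(name,s=None):
    c=cams.camera_params(name)
    if name!='wrist': return c,R.from_quat(c['attitude']).as_matrix(),c['xyz']
    m=c['mount'];Rt=R.from_quat(s['tcp_rot']).as_matrix()
    return c,Rt@m[:3,:3],s['eef_pos']+Rt@m[:3,3]
def onplane(name,uv,z,s=None):
    c,Rm,t=campose(name,s); x=rays(c,uv); d=np.c_[x,np.ones(len(x))]@Rm.T
    return t+d*((z-t[2])/d[:,2])[:,None]
def cloud(name,d,mask,s=None):
    c,Rm,t=campose(name,s); v,u=np.nonzero(mask&(d>0)); x=rays(c,np.c_[u,v]); z=d[v,u]
    return t+(np.c_[x,np.ones(len(x))]*z[:,None])@Rm.T
def rect(P):
    r=cv2.minAreaRect((P[:,:2]*1000).astype(np.float32)); return r
E
python3 - <<'E'
from h import *
for n in ("top","scene"):
    p,d=cams.read_camera(n)
    for t in ("cover","shelf","flux_jar","station","tool_cup","solvent_bottle"):
        for r in spotter.trace(t,n)[:3]:
            P=cloud(n,d,r['mask'])
            print(n,t,round(r['conf'],2),r['bbox'],r['mask'].sum(),'med',np.median(P,0).round(3), 'min',np.percentile(P,2,axis=0).round(3),'max',np.percentile(P,98,axis=0).round(3))
            if t in('cover','shelf'):
                z=0.105 if t=='cover' else .1
                q=onplane(n,np.argwhere(r['mask'])[:,::-1],z); print('   rect',rect(q), cv2.boxPoints(rect(q)).round(0).tolist())
E
```

```text
top cover 0.74 [130.4, 149.1, 230.2, 114.1] 15827 med [0.511 0.197 0.102] min [ 0.384 -0.153  0.096] max [0.65  0.409 0.263]
   rect ((522.2044067382812, 151.65179443359375), (635.02783203125, 252.67575073242188), 82.79524993896484) [[357.0, -148.0], [608.0, -179.0], [687.0, 451.0], [437.0, 483.0]]
top cover 0.64 [335.8, 121.4, 46.5, 44.9] 1247 med [ 0.73  -0.181  0.004] min [ 0.662 -0.246 -0.002] max [ 0.795 -0.121  0.01 ]
   rect ((700.4392700195312, -172.70361328125), (86.7457275390625, 130.17630004882812), 50.11271667480469) [[623.0, -164.0], [723.0, -248.0], [778.0, -181.0], [678.0, -98.0]]
top cover 0.55 [246.3, 173.9, 76.1, 55.7] 3207 med [0.532 0.033 0.106] min [ 0.468 -0.063  0.101] max [0.597 0.128 0.111]
   rect ((532.8656005859375, 32.796783447265625), (200.8861846923828, 130.38467407226562), 84.28653717041016) [[458.0, -61.0], [588.0, -74.0], [608.0, 126.0], [478.0, 139.0]]
top shelf 0.9 [131.8, 151.6, 226.1, 113.6] 15743 med [0.511 0.199 0.102] min [ 0.387 -0.153  0.096] max [0.65  0.409 0.263]
   rect ((522.6371459960938, 152.12664794921875), (639.9368286132812, 256.62
[... 2297 characters left out ...]
.538 0.025 0.105] min [ 0.469 -0.067  0.101] max [0.601 0.126 0.108]
scene station 0.63 [419.3, 51.2, 76.3, 91.1] 3973 med [0.584 0.329 0.209] min [0.49  0.306 0.112] max [0.645 0.392 0.265]
scene station 0.22 [342.7, 77.4, 27.0, 48.2] 998 med [0.332 0.246 0.071] min [0.285 0.22  0.009] max [0.362 0.297 0.138]
scene tool_cup 0.94 [341.0, 74.7, 32.4, 52.0] 1053 med [0.332 0.247 0.071] min [0.284 0.22  0.003] max [0.362 0.299 0.143]
scene tool_cup 0.18 [302.5, 146.3, 97.7, 71.5] 3726 med [0.538 0.024 0.105] min [ 0.469 -0.066  0.101] max [0.601 0.126 0.108]
scene solvent_bottle 0.69 [160.5, 290.8, 37.6, 40.9] 1085 med [ 0.54  -0.459  0.087] min [ 0.509 -0.487  0.006] max [ 0.555 -0.433  0.124]
```

```bash
cat >> h.py <<'E'
def yaw(s):
    X=R.from_quat(s['tcp_rot']).as_matrix()[:,0]; return np.arctan2(X[1],X[0])
def plan(tgt,psi,n,grip,p=None,y0=None):
    s=ctrl.get_state(); p=s['eef_pos'].copy() if p is None else np.array(p,float); y=yaw(s) if y0 is None else y0
    d=(np.array(tgt)-p)/n; dy=(psi-y)/n; out=[]
    for i in range(n):
        c,sn=np.cos(y),np.sin(y)
        out+= [round(100*(d[0]*c+d[1]*sn),2),round(100*(d[0]*sn-d[1]*c),2),round(-100*d[2],2),round(-dy,3),grip]; y+=dy
    print('from',p.round(4),'rows',out); return np.array(tgt,float),psi
E
python3 - <<'E'
from h import *
# refined shelf from depth
for n in ("top","scene"):
    p,d=cams.read_camera(n); save(n+'1',p)
    P=cloud(n,d,d>0)
    m=(abs(P[:,2]-.1)<.004)&(P[:,0]>.33)&(P[:,0]<.72)&(abs(P[:,1]-.15)<.4)
    print(n,rect(P[m]),cv2.boxPoints(rect(P[m])).round(0).tolist())
p,y=plan([.21,.64,.40],1.3,4,8.5)
p,y=plan([.47,.20,.42],1.44,12,8.5,p,y)
E
```

```text
top ((479.77362060546875, 138.8425750732422), (599.6787719726562, 332.4791259765625), 82.8258285522461) [[277.0, -138.0], [607.0, -179.0], [682.0, 416.0], [352.0, 457.0]]
scene ((480.50372314453125, 138.2304229736328), (601.2443237304688, 336.5789489746094), 82.66192626953125) [[275.0, -138.0], [609.0, -181.0], [686.0, 415.0], [352.0, 458.0]]
from [0.2096 0.6416 0.2062] rows [np.float64(-0.04), np.float64(0.02), np.float64(-4.84), np.float64(-0.011), 8.5, np.float64(-0.04), np.float64(0.02), np.float64(-4.84), np.float64(-0.011), 8.5, np.float64(-0.04), np.float64(0.02), np.float64(-4.84), np.float64(-0.011), 8.5, np.float64(-0.04), np.float64(0.02), np.float64(-4.84), np.float64(-0.011), 8.5]
from [0.21 0.64 0.4 ] rows [np.float64(-2.95), np.float64(3.07), np.float64(-0.17), -0.012, 8.5, np.float64(-2.99), np.float64(3.03), np.float64(-0.17), -0.012, 8.5, np.float64(-3.02), np.float64(3.0), np.float64(-0.17), -0.012, 8.5, np.float64(-3.06), np.float64(2.96), np.float64(-0.17), -0.012, 8.5, np.float64(-3.09), np.float64(2.93), np.float64(-0.17), -0.012, 8.5, np.float64(-3.13), np.float64(2.89), np.float64(-0.17), -0.012, 8.5, np.float64(-3.16), np.float64(2.85), np.float64(-0.17), -0.012, 8.5, np.float64(-3.19), np.float64(2.82), np.float64(-0.17), -0.012, 8.5, np.float64(-3.23), np.float64(2.78), np.float64(-0.17), -0.012, 8.5, np.float64(-3.26), np.float64(2.74), np.float64(-0.17), -0.012, 8.5, np.float64(-3.29), np.float64(2.7), np.float64(-0.17), -0.012, 8.5, np.float64(-3.32), np.float64(2.67), np.float64(-0.17), -0.012, 8.5]
```

Emit:
send_rows(motion=[0, 0, -5, 0, 8.5, 0, 0, -5, 0, 8.5, 0, 0, -5, 0, 8.5, 0, 0, -5, 0, 8.5])

```text
time: 1.3
eef_pos: [0.2081, 0.6384, 0.3977]
tcp_rot: [0.809, 0.587, -0.012, 0.006]
contact_force: [0.5, 1.2, 1.1]
opening: 0.992
```

Emit:
send_rows(motion=[-3, 3, -0.2, -0.015, 8.5, -3, 3, -0.2, -0.015, 8.5, -3, 3, -0.2, -0.015, 8.5, -3.1, 3, -0.2, -0.015, 8.5, -3.1, 2.9, -0.2, -0.015, 8.5, -3.1, 2.9, -0.2, -0.015, 8.5, -3.2, 2.9, -0.2, -0.015, 8.5, -3.2, 2.8, -0.2, -0.015, 8.5, -3.2, 2.8, -0.2, -0.015, 8.5, -3.3, 2.7, -0.2, -0.015, 8.5, -3.3, 2.7, -0.2, -0.015, 8.5, -3.3, 2.7, -0.2, -0.015, 8.5])

```text
time: 2.5
eef_pos: [0.4646, 0.1826, 0.441]
tcp_rot: [0.747, 0.664, 0.003, 0.002]
contact_force: [0.2, -0.2, 0.1]
opening: 0.992
```

```bash
python3 - <<'E'
from h import *
s=ctrl.get_state(); print(s['eef_pos'],yaw(s))
plan([.44,-.03,.42],1.445,8,8.5)
E
```

```text
[0.46455669 0.18261879 0.44098572] 1.4534578891794503
from [0.4646 0.1826 0.441 ] rows [np.float64(-2.68), np.float64(0.01), np.float64(0.26), np.float64(0.001), 8.5, np.float64(-2.68), np.float64(0.01), np.float64(0.26), np.float64(0.001), 8.5, np.float64(-2.68), np.float64(0.01), np.float64(0.26), np.float64(0.001), 8.5, np.float64(-2.68), np.float64(0.01), np.float64(0.26), np.float64(0.001), 8.5, np.float64(-2.68), np.float64(0.02), np.float64(0.26), np.float64(0.001), 8.5, np.float64(-2.68), np.float64(0.02), np.float64(0.26), np.float64(0.001), 8.5, np.float64(-2.68), np.float64(0.02), np.float64(0.26), np.float64(0.001), 8.5, np.float64(-2.68), np.float64(0.03), np.float64(0.26), np.float64(0.001), 8.5]
```

Emit:
send_rows(motion=[-2.7, 0, 0.3, 0, 8.5, -2.7, 0, 0.3, 0, 8.5, -2.7, 0, 0.3, 0, 8.5, -2.7, 0, 0.3, 0, 8.5, -2.7, 0, 0.3, 0, 8.5, -2.7, 0, 0.3, 0, 8.5, -2.7, 0, 0.3, 0, 8.5, 0, 0, 0, 0, 8.5, 0, 0, 0, 0, 8.5])

```text
time: 3.4
eef_pos: [0.4421, -0.0173, 0.4199]
tcp_rot: [0.75, 0.661, 0.003, 0.004]
contact_force: [0.5, 0.5, 0.7]
opening: 0.995
```

```bash
python3 - <<'E'
from h import *
s=ctrl.get_state(); p,d=cams.read_camera('wrist'); save('w1',p); np.savez('w1.npz',p=p,d=d,pos=s['eef_pos'],rot=s['tcp_rot'])
print(s['eef_pos'],yaw(s),s['dq'].round(3))
for r in spotter.trace('cover','wrist')[:3]:
    q=onplane('wrist',np.argwhere(r['mask'])[:,::-1],.105,s); P=cloud('wrist',d,r['mask'],s)
    print(r['conf'],r['bbox'],rect(q),rect(P),np.median(P,0))
E
```

```text
[ 0.44212284 -0.01729345  0.41985051] 1.4439864722163054 [-0.022 -0.004  0.005 -0.007 -0.003 -0.005]
0.82 [225.8, 263.0, 64.4, 59.8] ((668.1026611328125, -150.203125), (73.4234390258789, 111.67023468017578), 51.288368225097656) ((730.3141479492188, -179.698974609375), (88.62720489501953, 136.13331604003906), 51.34648132324219) [ 0.72938804 -0.17903045  0.0042741 ]
0.79 [293.0, 163.3, 124.3, 82.9] ((535.7418823242188, 33.34081268310547), (199.7802276611328, 134.9546661376953), 84.09982299804688) ((537.3909912109375, 33.70964813232422), (201.26194763183594, 135.7774658203125), 84.59415435791016) [0.53143515 0.03370148 0.10601859]
```

View pics/w1.png

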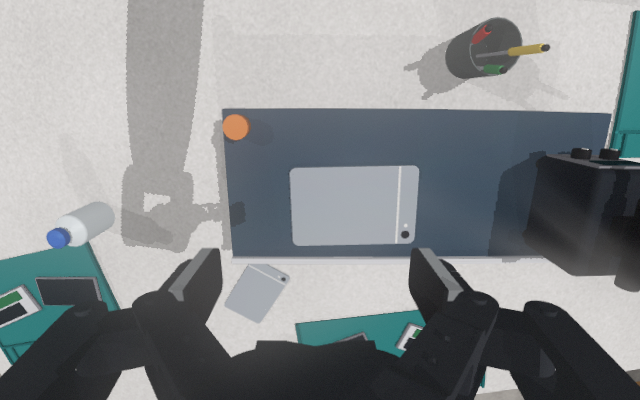

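The wrist view shows the shelf's right end at u≈222–233, its front edge at v≈108 and the lip at v≈257. The cover spans (290,167)–(419,245), and the jar is at (236,127). I'll fit the edges as lines.

```bash
cat > fit.py <<'E'
from h import *
z=np.load('w1.npz'); p=z['p']; s=dict(eef_pos=z['pos'],tcp_rot=z['rot'])
g=p.astype(float).mean(2); g=cv2.GaussianBlur(g,(3,3),0)
def edge(lines,along,lo,hi,sign):
    out=[]
    for a in lines:
        v=g[lo:hi,a] if along=='v' else g[a,lo:hi]
        dv=sign*np.diff(v); i=dv.argmax()
        if 0<i<len(dv)-1:
            den=dv[i-1]-2*dv[i]+dv[i+1]; o=.5*(dv[i-1]-dv[i+1])/den if den else 0
        else: o=0
        x=lo+i+.5+o; out.append((a,x) if along=='v' else (x,a))
    return np.array(out)
def line(uv,h):
    q=onplane('wrist',uv,h,s)[:,:2]; vx,vy,x,y=cv2.fitLine(q.astype(np.float32),cv2.DIST_HUBER,0,.01,.01).ravel()
    c=np.array([x,y]); r=(q-c)@np.array([-vy,vx]); k=abs(r)<.003
    vx,vy,x,y=cv2.fitLine(q[k].astype(np.float32),cv2.DIST_L2,0,.01,.01).ravel()
    print(len(q),k.sum(),'pt',(x,y),'ang',np.degrees(np.arctan2(vy,vx)).round(2),'rms mm',(1000*r[k].std()).round(2)); return np.array([x,y]),np.array([vx,vy])
print('front');F=line(edge(range(260,440,4),'v',98,120,-1),.1)
print('right');E=line(edge(range(140,205,3),'h',212,245,1) if 0 else edge(range(140,205,3),'h',212,245,-1),.1)
print('lip');L=line(edge(range(250,500,4),'v',249,258,1),.1)
print('liptop->')
for u in (260,300,350,450,500): print(u,g[246:264,u].round(0).tolist())
print('cover front');CF=line(edge(range(300,412,4),'v',155,180,1),.105)
print('cover rear');CR=line(edge(range(302,405,4),'v',236,252,-1),.105)
print('cover right');CE=line(edge(range(175,238,3),'h',280,303,1),.105)
print('cover left');CL=line(edge(range(175,235,3),'h',410,428,-1),.105)
E
python3 fit.py
```

```text
front
45 45 pt (np.float32(0.38372225), np.float32(0.03974749)) ang 82.67 rms mm 0.12
right
22 21 pt (np.float32(0.45489487), np.float32(-0.15919922)) ang -7.39 rms mm 0.15
lip
63 58 pt (np.float32(0.62907165), np.float32(0.052994724)) ang 82.67 rms mm 0.54
liptop->
260 [95.0, 94.0, 94.0, 93.0, 93.0, 93.0, 94.0, 93.0, 93.0, 99.0, 118.0, 145.0, 172.0, 193.0, 202.0, 203.0, 202.0, 192.0]
300 [113.0, 97.0, 97.0, 97.0, 96.0, 96.0, 97.0, 96.0, 96.0, 100.0, 118.0, 144.0, 169.0, 191.0, 204.0, 205.0, 205.0, 203.0]
350 [99.0, 99.0, 98.0, 97.0, 97.0, 96.0, 97.0, 97.0, 97.0, 104.0, 126.0, 152.0, 170.0, 189.0, 202.0, 205.0, 206.0, 205.0]
450 [82.0, 82.0, 82.0, 82.0, 82.0, 80.0, 79.0, 79.0, 79.0, 92.0, 121.0, 147.0, 170.0, 194.0, 205.0, 205.0, 196.0, 157.0]
500 [76.0, 75.0, 75.0, 75.0, 74.0, 72.0, 71.0, 71.0, 72.0, 84.0, 108.0, 135.0, 167.0, 194.0, 204.0, 205.0, 207.0, 208.0]
cover front
28 28 pt (np.float32(0.47058046), np.float32(0.03969659)) ang 83.97 rms mm 0.12
cover rear
26 26 pt (np.float32(0.6004741), np.float32(0.024413183)) ang 83.97 rms mm 0.15
cover right
21 21 pt (np.float32(0.5207537), np.float32(-0.065995626)) ang -5.98 rms mm 0.1
cover left
20 20 pt (np.float32(0.543579), np.float32(0.13308789)) ang -6.0 rms mm 0.15
```

```bash
cat >> h.py <<'E'
A=np.radians(-7.33); EX=np.array([np.cos(A),np.sin(A)]); EY=np.array([-np.sin(A),np.cos(A)]); O=np.array([.5219,.1347])
def W(x,y,z): return np.r_[O+x*EX+y*EY,z]
def S(p): d=np.asarray(p)[:2]-O; return np.array([d@EX,d@EY])
E
python3 - <<'E'
from h import *
t=W(.438-.5005,-.099,.14); print(t)
plan(t,1.4429,9,8.5)
E
```

```text
[0.44727995 0.04448305 0.14      ]
from [ 0.4423 -0.0167  0.4199] rows [np.float64(0.68), np.float64(-0.03), np.float64(3.11), np.float64(0.0), 8.5, np.float64(0.68), np.float64(-0.03), np.float64(3.11), np.float64(0.0), 8.5, np.float64(0.68), np.float64(-0.03), np.float64(3.11), np.float64(0.0), 8.5, np.float64(0.68), np.float64(-0.03), np.float64(3.11), np.float64(0.0), 8.5, np.float64(0.68), np.float64(-0.03), np.float64(3.11), np.float64(0.0), 8.5, np.float64(0.68), np.float64(-0.03), np.float64(3.11), np.float64(0.0), 8.5, np.float64(0.68), np.float64(-0.03), np.float64(3.11), np.float64(0.0), 8.5, np.float64(0.68), np.float64(-0.03), np.float64(3.11), np.float64(0.0), 8.5, np.float64(0.68), np.float64(-0.03), np.float64(3.11), np.float64(0.0), 8.5]
```

Emit:
send_rows(motion=[0.7, 0, 3.1, 0, 8.5, 0.7, 0, 3.1, 0, 8.5, 0.7, 0, 3.1, 0, 8.5, 0.7, 0, 3.1, 0, 8.5, 0.7, 0, 3.1, 0, 8.5, 0.7, 0, 3.1, 0, 8.5, 0.7, 0, 3.1, 0, 8.5, 0.7, 0, 3.1, 0, 8.5, 0.6, 0, 2.5, 0, 8.5, 0, 0, 0, 0, 8.5, 0, 0, 0, 0, 8.5])

```text
time: 4.6
eef_pos: [0.4568, 0.0586, 0.1428]
tcp_rot: [0.743, 0.669, 0.008, 0.008]
contact_force: [0.7, -1.0, -0.4]
opening: 0.993
```

```bash
python3 - <<'E'
from h import *
s=ctrl.get_state(); print(s['eef_pos'],yaw(s),S(s['eef_pos']),R.from_quat(s['tcp_rot']).as_matrix().round(4).tolist(),s['contact_force'])
p,d=cams.read_camera('wrist'); save('w2',p)
plan(W(-.0625,-.099,.089),1.4429,6,8.5)
E
```

```text
[0.4568334  0.05855474 0.14281304] 1.4658695288627006 [-0.05481995 -0.08382444] [[0.1047, 0.9943, 0.0215], [0.9945, -0.1047, -0.0013], [0.0009, 0.0215, -0.9998]] [ 0.67258903 -1.012995   -0.44568597]
from [0.4567 0.0584 0.1429] rows [np.float64(-0.25), np.float64(-0.13), np.float64(0.9), np.float64(0.004), 8.5, np.float64(-0.25), np.float64(-0.13), np.float64(0.9), np.float64(0.004), 8.5, np.float64(-0.25), np.float64(-0.13), np.float64(0.9), np.float64(0.004), 8.5, np.float64(-0.25), np.float64(-0.13), np.float64(0.9), np.float64(0.004), 8.5, np.float64(-0.25), np.float64(-0.13), np.float64(0.9), np.float64(0.004), 8.5, np.float64(-0.25), np.float64(-0.13), np.float64(0.9), np.float64(0.004), 8.5]
```

View pics/w2.png

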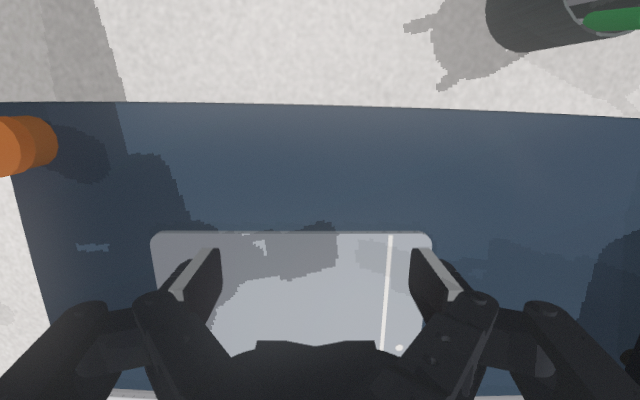

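The fingers look roughly above the cover's front edge (v≈232), so I need to back off before descending. The tool is tilted about 1°, so the planner should use the full rotation.

```bash
cat >> h.py <<'E'
def plan(tgt,psi,n,grip=8.5,p=None,y0=None):
    s=ctrl.get_state(); M=R.from_quat(s['tcp_rot']); p=s['eef_pos'] if p is None else np.array(p); y=yaw(s) if y0 is None else y0
    d=M.inv().apply((np.array(tgt)-p)/n*100)
    print('shelf',S(s['eef_pos']).round(4),'z',s['eef_pos'][2].round(4),'yaw',yaw(s).round(4),'F',s['contact_force'].round(1),'tilt',M.as_matrix()[:,2].round(4),'| per row',d.round(3),'spin',round(-(psi-y)/n,4),'n',n)
    return np.array(tgt,float),psi
E
python3 - <<'E'
from h import *
plan(W(-.0625,-.099,.14),1.4429,4)
E
```

```text
shelf [-0.0549 -0.084 ] z 0.1429 yaw 1.4654 F [ 0.3  0.2 -0.7] tilt [ 0.0215 -0.0012 -0.9998] | per row [-0.372 -0.2    0.067] spin 0.0056 n 4
```

Emit:
send_rows(motion=[-0.4, -0.2, 0, 0.006, 8.5, -0.4, -0.2, 0, 0.006, 8.5, -0.4, -0.2, 0, 0.006, 8.5, -0.4, -0.2, 0, 0.006, 8.5, 0, 0, 0, 0, 8.5, 0, 0, 0, 0, 8.5])

```text
time: 5.25
eef_pos: [0.4499, 0.0409, 0.1492]
tcp_rot: [0.752, 0.659, 0.011, 0.012]
contact_force: [-0.2, 0.1, -0.9]
opening: 0.993
```

```bash
python3 - <<'E'
from h import *
plan(W(-.0625,-.099,.096),1.4429,5)
E
```

```text
shelf [-0.0594 -0.1023] z 0.1492 yaw 1.438 F [-0.2  0.1 -0.9] tilt [ 0.0332 -0.003  -0.9994] | per row [ 0.064 -0.097  1.061] spin -0.001 n 5
```

```bash
python3 - <<'E'
from h import *
s=ctrl.get_state(); print(s['qpos'].round(3), s['dq'].round(3))
E
```

```text
[-1.360e-01 -1.890e-01  2.180e+00  2.000e-03  1.118e+00 -1.574e+00] [-0.009 -0.008  0.003 -0.001  0.001 -0.001]
```

Emit:
send_rows(motion=[0.06, -0.1, 1, 0, 8.5, 0.06, -0.1, 1, 0, 8.5, 0.06, -0.1, 1, 0, 8.5, 0.06, -0.1, 1, 0, 8.5])

```text
time: 5.65
eef_pos: [0.4481, 0.0438, 0.1069]
tcp_rot: [0.752, 0.658, 0.012, 0.013]
contact_force: [0.1, 0.6, 0.1]
opening: 0.999
```

```bash
python3 - <<'E'
from h import *
plan(W(-.0625,-.099,.092),1.4429,3)
E
```

```text
shelf [-0.0616 -0.0996] z 0.1069 yaw 1.4377 F [0.1 0.6 0.1] tilt [ 0.0353 -0.0031 -0.9994] | per row [ 0.02  -0.047  0.494] spin -0.0017 n 3
```

Emit:
send_rows(motion=[0, -0.05, 0.5, 0, 8.5, 0, -0.05, 0.5, 0, 8.5, 0, -0.05, 0.4, 0, 8.5])

```text
time: 5.95
eef_pos: [0.4452, 0.0445, 0.0889]
tcp_rot: [0.752, 0.659, 0.011, 0.011]
contact_force: [-0.4, -0.2, 0.6]
opening: 0.993
```

```bash
python3 - <<'E'
from h import *
plan(W(-.0625,-.099,.089),1.4429,1)
s=ctrl.get_state(); p,d=cams.read_camera('wrist'); save('w3',p)
E
```

```text
shelf [-0.0646 -0.0993] z 0.0889 yaw 1.4384 F [-0.4 -0.2  0.6] tilt [ 0.0302 -0.0024 -0.9995] | per row [ 0.029  0.208 -0.   ] spin -0.0045 n 1
```

View pics/w3.png

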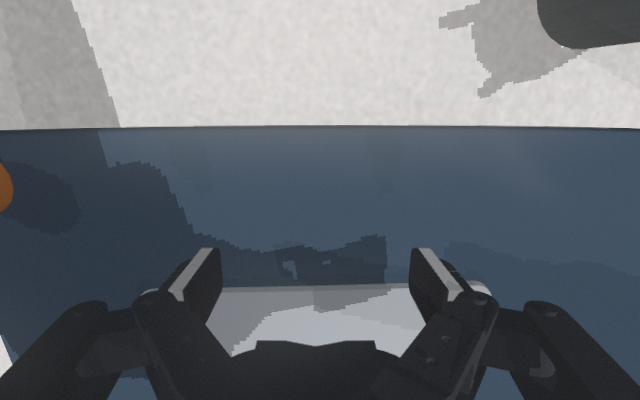

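Emit:
send_rows(motion=[0.03, 0.5, 0.02, 0, 8.5, 0, 0.5, 0.02, -0.002, 8.5, 0, 0.5, 0.02, -0.002, 8.5, 0, 0.4, 0.02, 0, 8.5])

```text
time: 6.4
eef_pos: [0.4659, 0.042, 0.089]
tcp_rot: [0.751, 0.66, 0.011, 0.011]
contact_force: [-0.7, -0.2, 0.3]
opening: 0.996
```

```bash
python3 - <<'E'
from h import *
plan(W(-.032,-.099,.089),1.4429,3)
E
```

```text
shelf [-0.0437 -0.0991] z 0.089 yaw 1.4426 F [-0.7 -0.2  0.3] tilt [ 0.0316 -0.0026 -0.9995] | per row [0.002 0.39  0.013] spin -0.0001 n 3
```

Emit:
send_rows(motion=[0, 0.4, 0.02, 0, 8.5, 0, 0.4, 0.02, 0, 8.5, 0, 0.3, 0.02, 0, 8.5])

```text
time: 6.7
eef_pos: [0.4789, 0.0403, 0.0895]
tcp_rot: [0.751, 0.66, 0.011, 0.012]
contact_force: [-0.4, 0.1, -0.3]
opening: 0.995
```

```bash
python3 - <<'E'
from h import *
plan(W(-.026,-.099,.089),1.4429,3)
for n in('scene',):
    p,d=cams.read_camera(n); save(n+'2',cv2.resize(p[100:280,220:500],None,fx=2.8,fy=2.8))
E
```

```text
shelf [-0.0306 -0.0991] z 0.0895 yaw 1.4424 F [-0.4  0.1 -0.3] tilt [ 0.033  -0.0028 -0.9995] | per row [0.005 0.154 0.021] spin -0.0002 n 3
```

View pics/scene2.png

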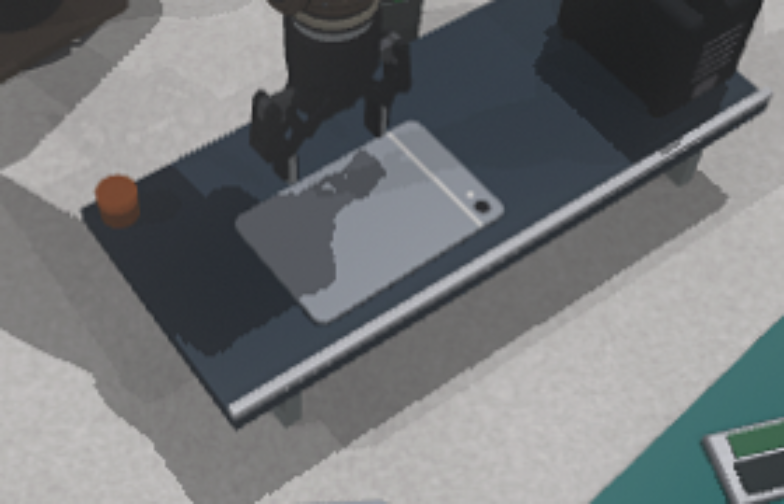

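The gap to the lip is still visible, so I'll measure the cover directly.

```bash
cat >> h.py <<'E'
def cov(n):
    s=ctrl.get_state(); p,d=cams.read_camera(n)
    for r in spotter.trace('cover',n)[:4]:
        P=cloud(n,d,r['mask'],s); md=np.median(P,0)
        if abs(md[2]-.105)<.006 and r['mask'].sum()>1500:
            P=P[abs(P[:,2]-.105)<.006]
            q=np.array([S(a) for a in P])*1000; e=cv2.minAreaRect(q.astype(np.float32))
            print(n,round(r['conf'],2),'shelf ctr',np.round(e[0],1),'size',np.round(e[1],1),'ang',round(e[2],2),'x',np.percentile(q[:,0],[1,99]).round(1),'y',np.percentile(q[:,1],[1,99]).round(1)); 
    return p,d
E
python3 - <<'E'
from h import *
cov('top');cov('scene')
E
```

```text
top 0.92 shelf ctr [ 27.8 -98.7] size [204.  131.6] ang 89.32 x [-33.8  90.4] y [-198.6   -2.1]
scene 0.95 shelf ctr [ 23.2 -99.6] size [138.2 206.5] ang 1.43 x [-40.   90.5] y [-200.3   -2.9]
scene 0.59 shelf ctr [ 1.9 -3. ] size [251.3 598.6] ang 0.16 x [-118.4  125.1] y [-299.6  266.8]
```

```bash
python3 - <<'E'
from h import *
p,d=cams.read_camera('scene'); s=ctrl.get_state()
c,Rm,t=campose('scene'); H,Wd=d.shape
for (u,v) in [(293,178),(293,172),(293,165),(293,158),(293,150),(382,132),(382,126),(382,120),(382,112)]:
    uu,vv=220+u/2.8,100+v/2.8
    m=np.zeros_like(d,bool); m[int(round(vv)),int(round(uu))]=1
    P=cloud('scene',d,m)
    print((u,v),P.round(4).tolist(),[S(a).round(4).tolist() for a in P], p[int(round(vv)),int(round(uu))])
P=cloud('scene',d,d>0); 
m=(np.linalg.norm(P[:,:2]-s['eef_pos'][:2],axis=1)<.075)&(P[:,2]>.108)&(P[:,2]<.2)
Q=P[m]; sh=np.array([S(a) for a in Q])-S(s['eef_pos'])
for lo in np.arange(.108,.15,.004):
    k=(Q[:,2]>=lo)&(Q[:,2]<lo+.004)
    if k.any(): print(lo.round(3),k.sum(),'x',sh[k,0].min().round(3),sh[k,0].max().round(3),'y',sh[k,1].min().round(3),sh[k,1].max().round(3))
E
```

```text
(293, 178) [[0.4793, -0.0052, 0.1306]] [[-0.0244, -0.1442]] [77 81 85]
(293, 172) [[0.4807, -0.0064, 0.144]] [[-0.0229, -0.1452]] [73 73 76]
(293, 165) [[0.4789, -0.0048, 0.1485]] [[-0.0249, -0.1439]] [72 73 76]
(293, 158) [[0.4794, -0.0053, 0.1602]] [[-0.0243, -0.1443]] [75 76 78]
(293, 150) [[0.4777, -0.0038, 0.1647]] [[-0.0261, -0.143]] [48 50 53]
(382, 132) [[0.4936, 0.0824, 0.1371]] [[-0.0214, -0.0555]] [89 91 94]
(382, 126) [[0.4922, 0.0834, 0.1425]] [[-0.0229, -0.0547]] [84 85 88]
(382, 120) [[0.4918, 0.0831, 0.1496]] [[-0.0233, -0.055]] [76 77 80]
(382, 112) [[0.4918, 0.0822, 0.161]] [[-0.0231, -0.0559]] [71 72 75]
0.108 35 x -0.005 0.066 y -0.069 0.057
0.124 5 x -0.01 0.006 y -0.05 0.042
0.128 11 x -0.011 0.009 y -0.051 0.049
0.132 10 x -0.012 0.009 y -0.054 0.042
0.136 22 x -0.011 0.011 y -0.056 0.053
0.14 18 x -0.011 0.01 y -0.057 0.052
0.144 15 x -0.012 0.01 y -0.057 0.052
0.148 22 x -0.013 0.012 y -0.057 0.052
```

The fingertips show at z≈0.125, well above the TCP plus 13 mm I'd assumed, so they passed over the cover without touching it. I'll back off and go lower, checking tip height against depth.

Emit:
send_rows(motion=[0, -0.9, -0.03, 0, 8.5, 0, -0.9, -0.03, 0, 8.5, 0, -0.9, -0.03, 0, 8.5, 0, -0.6, 0, 0, 8.5, 0, 0, 0.6, 0, 8.5, 0, 0, 0.6, 0, 8.5])

```text
time: 7.6
eef_pos: [0.4419, 0.0453, 0.0768]
tcp_rot: [0.751, 0.66, 0.012, 0.012]
contact_force: [0.2, 0.6, -0.2]
opening: 0.995
```

```bash
cat >> h.py <<'E'
def tips(n='scene',zmin=.102):
    p,d=cams.read_camera(n); s=ctrl.get_state(); P=cloud(n,d,d>0); sh=np.array((P[:,:2]-s['eef_pos'][:2])@np.c_[EX,EY])
    m=(abs(sh[:,0])<.016)&(abs(sh[:,1])<.07)&(P[:,2]>zmin)&(P[:,2]<.16); P=P[m];sh=sh[m]
    for lo in np.arange(zmin,.15,.004):
        k=(P[:,2]>=lo)&(P[:,2]<lo+.004)
        if k.any(): print(lo.round(3),k.sum(),'x',sh[k,0].min().round(3),sh[k,0].max().round(3),'y',sh[k,1].min().round(3),sh[k,1].max().round(3))
    return p
E
python3 - <<'E'
from h import *
plan(W(-.0645,-.099,.072),1.4429,2)
p=tips(); save('scene3',cv2.resize(p[100:280,220:500],None,fx=2.8,fy=2.8))
E
```

```text
shelf [-0.0679 -0.0989] z 0.0768 yaw 1.443 F [ 0.2  0.6 -0.2] tilt [ 0.0338 -0.0029 -0.9994] | per row [-0.008  0.162  0.248] spin 0.0001 n 2
0.102 41 x -0.014 0.014 y -0.064 0.057
0.11 1 x -0.008 -0.008 y 0.042 0.042
0.114 7 x -0.008 0.007 y -0.049 0.043
0.118 12 x -0.011 0.011 y -0.053 0.047
0.122 13 x -0.007 0.011 y -0.052 0.047
0.126 20 x -0.011 0.011 y -0.056 0.053
0.13 22 x -0.011 0.011 y -0.057 0.053
0.134 20 x -0.014 0.011 y -0.057 0.046
0.138 24 x -0.014 0.01 y -0.057 0.053
0.142 18 x -0.009 0.011 y -0.057 0.053
0.146 17 x -0.012 0.011 y -0.056 0.048
```

View pics/scene3.png

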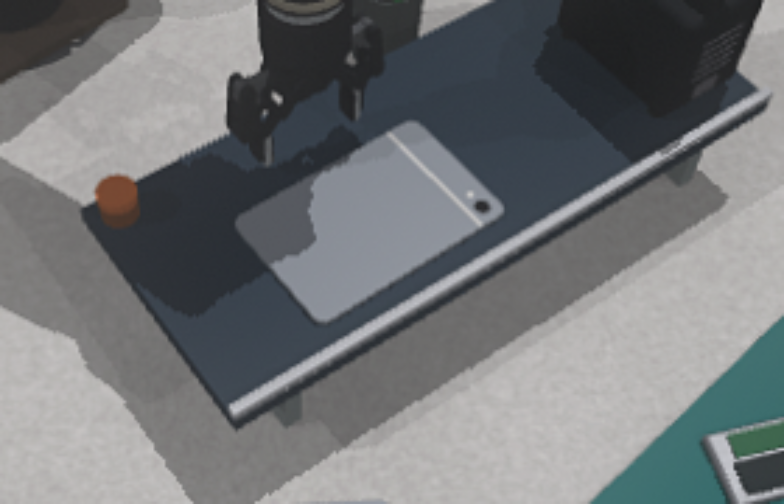

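Emit:
send_rows(motion=[0, 0.15, 0.25, 0, 8.5, 0, 0.15, 0.25, 0, 8.5])

```text
time: 7.85
eef_pos: [0.4446, 0.0449, 0.07]
tcp_rot: [0.751, 0.66, 0.011, 0.011]
contact_force: [0.5, -0.7, -0.4]
opening: 0.994
```

```bash
python3 - <<'E'
from h import *
plan(W(-.0645,-.099,.068),1.4429,2)
p=tips()
E
```

```text
shelf [-0.0653 -0.0989] z 0.07 yaw 1.4429 F [ 0.5 -0.7 -0.4] tilt [ 0.0311 -0.0025 -0.9995] | per row [-0.004  0.034  0.103] spin -0.0 n 2
0.102 44 x -0.015 0.016 y -0.07 0.036
0.106 7 x -0.009 0.007 y -0.049 0.042
0.11 8 x -0.01 0.01 y 0.041 0.052
0.114 15 x -0.009 0.011 y -0.055 0.042
0.118 17 x -0.012 0.011 y -0.057 0.051
0.122 15 x -0.007 0.009 y -0.057 0.055
0.126 22 x -0.012 0.01 y -0.057 0.055
0.13 21 x -0.011 0.011 y -0.057 0.055
0.134 20 x -0.013 0.009 y -0.056 0.051
0.138 15 x -0.006 0.009 y -0.057 0.053
0.142 14 x -0.005 0.009 y -0.055 0.046
0.146 5 x 0.003 0.009 y -0.058 0.042
```

Emit:
send_rows(motion=[0, 0, 0.15, 0, 8.5, 0, 0, 0.12, 0, 8.5])

```text
time: 8.1
eef_pos: [0.4452, 0.0447, 0.0668]
tcp_rot: [0.751, 0.66, 0.011, 0.011]
contact_force: [0.8, 0.8, 0.0]
opening: 0.993
```

```bash
python3 - <<'E'
from h import *
plan(W(-.0645,-.099,.066),1.4429,2)
E
```

```text
shelf [-0.0646 -0.099 ] z 0.0668 yaw 1.4426 F [0.8 0.8 0. ] tilt [ 0.0306 -0.0025 -0.9995] | per row [0.001 0.003 0.039] spin -0.0001 n 2
```

Emit:
send_rows(motion=[0, 0, 0.12, 0, 8.5])

```text
time: 8.2
eef_pos: [0.4454, 0.0447, 0.0655]
tcp_rot: [0.751, 0.66, 0.011, 0.011]
contact_force: [0.4, 0.2, 0.0]
opening: 0.998
```

Emit:
send_rows(motion=[0, 0, 0.1, 0, 8.5])

```text
time: 8.3
eef_pos: [0.4455, 0.0447, 0.0644]
tcp_rot: [0.751, 0.66, 0.011, 0.011]
contact_force: [0.3, -0.4, -0.4]
opening: 0.996
```

```bash
python3 - <<'E'
from h import *
p=tips(); save('scene4',cv2.resize(p[100:220,260:400],None,fx=5,fy=5))
E
```

```text
0.102 58 x -0.016 0.015 y -0.069 0.044
0.106 12 x -0.01 0.009 y -0.055 0.051
0.11 20 x -0.012 0.01 y -0.056 0.052
0.114 13 x -0.006 0.01 y -0.055 0.055
0.118 21 x -0.012 0.01 y -0.057 0.052
0.122 19 x -0.009 0.012 y -0.056 0.053
0.126 19 x -0.011 0.012 y -0.056 0.054
0.13 19 x -0.009 0.01 y -0.058 0.053
0.134 14 x -0.009 0.011 y -0.057 0.044
0.138 11 x 0.002 0.01 y -0.054 0.047
0.142 9 x 0.002 0.011 y -0.06 0.06
0.146 23 x -0.011 0.011 y -0.065 0.064
```

View pics/scene4.png

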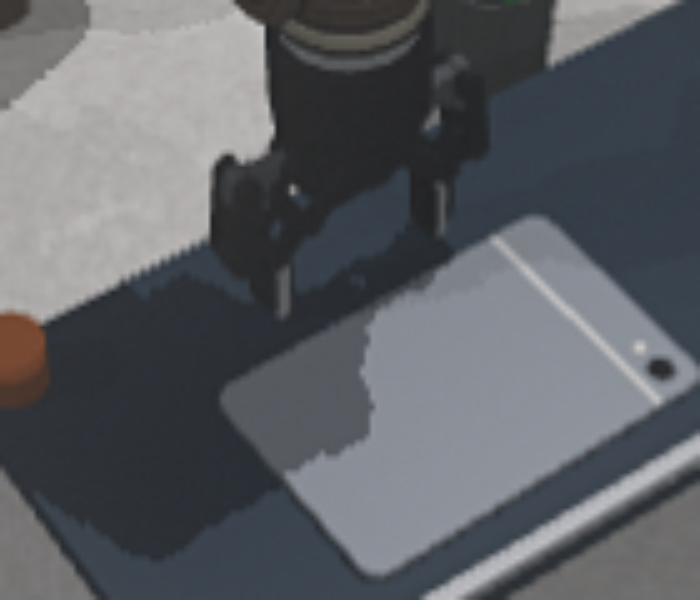

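Emit:
send_rows(motion=[0, 0.5, 0.02, 0, 8.5, 0, 0.5, 0.02, 0, 8.5, 0, 0.4, 0.01, 0, 8.5, 0, 0.3, 0.01, 0, 8.5])

```text
time: 8.75
eef_pos: [0.4636, 0.0424, 0.0645]
tcp_rot: [0.751, 0.66, 0.011, 0.011]
contact_force: [-1.3, 0.1, 0.4]
opening: 0.994
```

```bash
python3 - <<'E'
from h import *
plan(W(-.03,-.099,.0645),1.4429,4)
cov('top');cov('scene')
E
```

```text
shelf [-0.0461 -0.099 ] z 0.0645 yaw 1.4427 F [-1.3  0.1  0.4] tilt [ 0.0308 -0.0024 -0.9995] | per row [0.    0.401 0.011] spin -0.0 n 4
top 0.65 shelf ctr [ 27.2 -98.7] size [131.2 204. ] ang 0.53 x [-31.2  90.2] y [-198.8   -1.5]
scene 0.67 shelf ctr [  26.  -101.2] size [135.2 201.2] ang 0.58 x [-35.6  92.4] y [-200.3   -3.9]
scene 0.44 shelf ctr [ 1.6 -2.6] size [599.3 250.7] ang 89.9 x [-118.9  125. ] y [-299.1  268.2]
```

Angle drops from 1.4° to 0.5° and the force is −1.3 N in x, so it is now in contact and squaring up. Continuing.

Emit:
send_rows(motion=[0, 0.4, 0.01, 0, 8.5, 0, 0.4, 0.01, 0, 8.5, 0, 0.3, 0.01, 0, 8.5, 0, 0.3, 0.01, 0, 8.5])

```text
time: 9.35
eef_pos: [0.4769, 0.0408, 0.064]
tcp_rot: [0.751, 0.66, 0.01, 0.01]
contact_force: [-0.3, 0.6, 0.3]
opening: 0.994
```

```bash
python3 - <<'E'
from h import *
plan(W(-.026,-.099,.0645),1.4429,3)
cov('top');cov('scene')
E
```

```text
shelf [-0.0327 -0.0989] z 0.064 yaw 1.4428 F [-0.3  0.6  0.3] tilt [ 0.0287 -0.0022 -0.9996] | per row [-0.003  0.222 -0.009] spin -0.0 n 3
scene 0.61 shelf ctr [  40.2 -101.8] size [201.1 133.4] ang 89.88 x [-22.1 105.3] y [-200.6   -5.3]
```

Emit:
send_rows(motion=[0, 0.2, 0, 0, 8.5, 0, 0.2, 0, 0, 8.5, 0, 0.2, 0, 0, 8.5])

```text
time: 9.85
eef_pos: [0.4824, 0.0401, 0.0639]
tcp_rot: [0.751, 0.66, 0.01, 0.01]
contact_force: [-1.0, -0.2, 1.0]
opening: 0.993
```

Emit:
send_rows(motion=[0, 0.1, 0, 0, 8.5])

```text
time: 9.95
eef_pos: [0.4836, 0.0399, 0.064]
tcp_rot: [0.751, 0.66, 0.01, 0.01]
contact_force: [0.1, -0.2, 1.1]
opening: 0.994
```

```bash
python3 - <<'E'
from h import *
plan(W(-.026,-.099,.0645),1.4429,1)
E
```

```text
shelf [-0.0259 -0.0989] z 0.064 yaw 1.4428 F [ 0.1 -0.2  1.1] tilt [ 0.028  -0.0021 -0.9996] | per row [-0.008 -0.01  -0.054] spin -0.0001 n 1
```

No clear lip contact yet, so I'll step on in 1 mm moves and watch the force.

Emit:
send_rows(motion=[0, 0.1, 0, 0, 8.5])

```text
time: 10.05
eef_pos: [0.4846, 0.0398, 0.064]
tcp_rot: [0.751, 0.66, 0.01, 0.01]
contact_force: [-0.2, 0.1, -0.2]
opening: 0.999
```

Emit:
send_rows(motion=[0, 0.1, 0, 0, 8.5])

```text
time: 10.15
eef_pos: [0.4855, 0.0397, 0.0639]
tcp_rot: [0.751, 0.66, 0.01, 0.01]
contact_force: [-2.7, 0.6, 2.4]
opening: 0.993
```

Emit:
send_rows(motion=[0, 0.1, 0, 0, 8.5])

```text
time: 10.25
eef_pos: [0.4856, 0.0398, 0.0638]
tcp_rot: [0.751, 0.66, 0.009, 0.008]
contact_force: [-5.5, 0.7, 4.7]
opening: 0.997
```

The cover is seated against the lip, with about 5 N reaction and motion stopped. I'll back off, lift and check.

Emit:
send_rows(motion=[0, -0.5, 0, 0, 8.5, 0, -0.8, -0.2, 0, 8.5, 0, -0.5, -1.5, 0, 8.5, 0, 0, -3, 0, 8.5, 0, 0, -3, 0, 8.5, 0, 0, -3, 0, 8.5, 0, 0, -3, 0, 8.5])

```text
time: 10.95
eef_pos: [0.4582, 0.0429, 0.1992]
tcp_rot: [0.751, 0.66, 0.006, 0.006]
contact_force: [-0.2, 0.1, -0.3]
opening: 1.001
```

```bash
python3 - <<'E'
from h import *
plan(W(-.026,-.099,.2),1.4429,1)
s=ctrl.get_state(); p,d=cams.read_camera('wrist'); save('w5',p); np.savez('w5.npz',p=p,d=d,pos=s['eef_pos'],rot=s['tcp_rot'])
cov('top');cov('scene')
E
```

```text
shelf [-0.0515 -0.0992] z 0.1992 yaw 1.443 F [-0.2  0.1 -0.3] tilt [ 0.0179 -0.0012 -0.9998] | per row [ 0.02   2.551 -0.037] spin 0.0001 n 1
top 0.94 shelf ctr [ 47.9 -99.9] size [203.8 133.2] ang 89.71 x [-14.4 112.3] y [-199.8   -3.1]
top 0.23 shelf ctr [-2.2 -1.8] size [597.9 251.2] ang 89.88 x [-124.7  121.1] y [-296.7  282.2]
scene 0.86 shelf ctr [  48.7 -102.8] size [201.2 127.9] ang 88.92 x [-13.2 109.9] y [-200.8   -6.5]
```

View pics/w5.png

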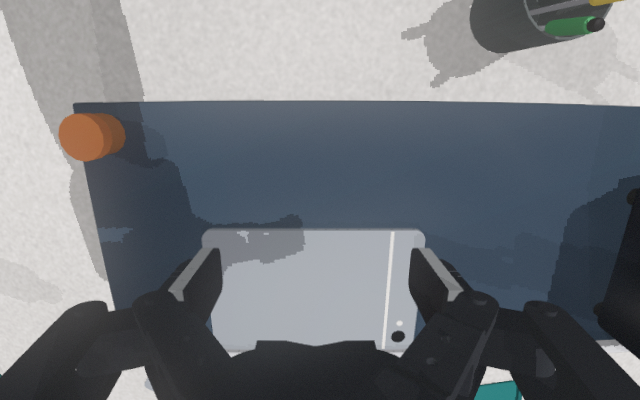

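Emit:
send_rows(motion=[0, 0, -1, 0.14, 8.5, 0, 0, -1, 0.14, 8.5, 0, 0, -1, 0.14, 8.5, 0, 0, -1, 0.14, 8.5, 0, 0, 0, 0.14, 8.5, 0, 0, 0, 0.14, 8.5, 0, 0, 0, 0.14, 8.5, 0, 0, 0, 0.14, 8.5, 0, 0, 0, 0.14, 8.5, 0, 0, 0, 0.14, 8.5, 0, 0, 0, 0.14, 8.5, 0, 0, 0, 0.05, 8.5])

```text
time: 12.4
eef_pos: [0.4438, 0.0442, 0.2121]
tcp_rot: [0.994, -0.107, -0.014, -0.001]
contact_force: [-0.4, 0.4, 0.3]
opening: 0.998
```

```bash
python3 - <<'E'
from h import *
plan(W(.045,.04,.2),A,8)
E
```

```text
shelf [-0.0659 -0.0997] z 0.2121 yaw -0.2145 F [-0.4  0.4  0.3] tilt [-0.0271  0.0042 -0.9996] | per row [ 1.234 -1.86   0.115] spin -0.0108 n 8
```

Emit:
send_rows(motion=[1.2, -1.9, 0, -0.012, 8.5, 1.2, -1.9, 0, -0.012, 8.5, 1.2, -1.9, 0, -0.012, 8.5, 1.2, -1.9, 0, -0.012, 8.5, 1.2, -1.9, 0, -0.012, 8.5, 1.2, -1.9, 0, -0.012, 8.5, 1.2, -1.9, 0, -0.012, 8.5, 0.8, -1.2, 0, 0, 8.5])

```text
time: 13.2
eef_pos: [0.5533, 0.1739, 0.1884]
tcp_rot: [0.997, -0.066, -0.029, 0.001]
contact_force: [1.0, -0.0, 1.1]
opening: 0.995
```

```bash
python3 - <<'E'
from h import *
plan(W(.045,.035,.1),A,6)
E
```

```text
shelf [0.0261 0.0429] z 0.1884 yaw -0.1319 F [ 1.  -0.   1.1] tilt [-0.0573  0.0022 -0.9984] | per row [0.398 0.122 1.453] spin -0.0007 n 6
```

Emit:
send_rows(motion=[0, 0, 4, 0, 8.5, 0, 0, 4, 0, 8.5])

```text
time: 13.4
eef_pos: [0.5527, 0.1761, 0.1092]
tcp_rot: [0.998, -0.065, -0.024, -0.0]
contact_force: [0.5, 0.3, -0.7]
opening: 0.99
```

```bash
python3 - <<'E'
from h import *
plan(W(.045,.035,.1),A,6); print(ctrl.get_state()['qpos'].round(4))
E
```

```text
shelf [0.0253 0.045 ] z 0.1092 yaw -0.1297 F [ 0.5  0.3 -0.7] tilt [-0.0485  0.0034 -0.9988] | per row [0.336 0.166 0.138] spin -0.0003 n 6
[0.1291 0.2052 1.8619 0.0106 1.1222 0.2539]
```

Emit:
send_rows(motion=[0, 0, -1.2, 0, 8.5, 0, 0, -1.2, 0, 8.5, 0, 0, -1.2, 0, 8.5, 0, 0, -1.2, 0, 8.5, 0, 0, -1.2, 0, 8.5, 0, 0, -1.2, 0, 8.5])

```text
time: 14.0
eef_pos: [0.5531, 0.1752, 0.1832]
tcp_rot: [0.997, -0.065, -0.03, 0.001]
contact_force: [-0.6, 0.1, -0.3]
opening: 0.997
```

```bash
python3 - <<'E'
from h import *
plan(W(.045,.035,.1),A,6)
E
```

```text
shelf [0.0258 0.0441] z 0.1832 yaw -0.13 F [-0.6  0.1 -0.3] tilt [-0.0592  0.0018 -0.9982] | per row [0.401 0.144 1.366] spin -0.0003 n 6
```

Emit:
send_rows(motion=[0, 0, 5, 0, 8.5, 0, 0, 2.5, 0, 8.5])

```text
time: 14.2
eef_pos: [0.5573, 0.1764, 0.1199]
tcp_rot: [0.998, -0.065, -0.018, -0.001]
contact_force: [-0.8, -0.1, -1.6]
opening: 0.996
```

```bash
python3 - <<'E'
from h import *
plan(W(.045,.035,.1),A,6)
E
```

```text
shelf [0.0298 0.0459] z 0.1199 yaw -0.1299 F [-0.8 -0.1 -1.6] tilt [-0.0357  0.0049 -0.9994] | per row [0.266 0.18  0.322] spin -0.0003 n 6
```

Emit:
send_rows(motion=[-4, 0, 0, 0, 8.5, -4, 0, 0, 0, 8.5])

```text
time: 14.4
eef_pos: [0.4792, 0.1857, 0.1209]
tcp_rot: [0.998, -0.067, -0.019, -0.001]
contact_force: [-0.5, 1.5, 1.1]
opening: 0.998
```

```bash
python3 - <<'E'
from h import *
plan(W(.045,.035,.1),A,6)
E
```

```text
shelf [-0.0489  0.0451] z 0.1209 yaw -0.1333 F [-0.5  1.5  1.1] tilt [-0.0384  0.0043 -0.9993] | per row [1.578 0.16  0.287] spin -0.0009 n 6
```

Emit:
send_rows(motion=[1, 0, 0, 0, 8.5, 1, 0, 0, 0, 8.5, 1, 0, 0, 0, 8.5, 1, 0, 0, 0, 8.5])

```text
time: 14.8
eef_pos: [0.5177, 0.181, 0.122]
tcp_rot: [0.998, -0.065, -0.019, -0.001]
contact_force: [0.2, 0.7, 0.8]
opening: 0.993
```

```bash
python3 - <<'E'
from h import *
plan(W(.045,.035,.1),A,6)
E
```

```text
shelf [-0.0101  0.0454] z 0.122 yaw -0.1307 F [0.2 0.7 0.8] tilt [-0.0374  0.0046 -0.9993] | per row [0.932 0.171 0.333] spin -0.0005 n 6
```

Emit:
send_rows(motion=[0.7, -0.1, -1.5, 0, 8.5, 0.7, -0.1, -1.5, 0, 8.5, 0.7, -0.1, -1.5, 0, 8.5, 0.7, -0.1, -1.5, 0, 8.5, 0.7, -0.1, -1.5, 0, 8.5, 0.7, -0.1, -1.5, 0, 8.5, 0, 0, 5, 0, 8.5, 0, 0, 2.5, 0, 8.5, 0, 0, 0, 0, 8.5])

```text
time: 15.7
eef_pos: [0.5854, 0.1779, 0.1468]
tcp_rot: [0.998, -0.069, -0.008, -0.003]
contact_force: [0.3, 0.7, 0.5]
opening: 1.002
```

```bash
python3 - <<'E'
from h import *
plan(W(.045,.035,.1),A,6)
E
```

```text
shelf [0.0575 0.051 ] z 0.1468 yaw -0.1385 F [0.3 0.7 0.5] tilt [-0.0155  0.0071 -0.9999] | per row [-0.192  0.272  0.783] spin -0.0018 n 6
```

Emit:
send_rows(motion=[-0.4, 0.2, -1.5, 0, 8.5, -0.4, 0.2, -1.5, 0, 8.5, -0.4, 0.2, -1.5, 0, 8.5, 0, 0.2, 5, 0, 8.5, 0, 0.2, 2.5, 0, 8.5, 0, 0, 0, 0, 8.5])

```text
time: 16.3
eef_pos: [0.5811, 0.1697, 0.1362]
tcp_rot: [0.998, -0.07, 0.004, -0.005]
contact_force: [-0.4, -0.1, 0.8]
opening: 0.993
```

```bash
python3 - <<'E'
from h import *
plan(W(.042,.03,.08),A,4)
E
```

```text
shelf [0.0543 0.0423] z 0.1362 yaw -0.1393 F [-0.4 -0.1  0.8] tilt [ 0.0097  0.0099 -0.9999] | per row [-0.315  0.326  1.398] spin -0.0028 n 4
```

Emit:
send_rows(motion=[-0.25, 0.25, 1.1, -0.003, 8.5, -0.25, 0.25, 1.1, -0.003, 8.5, -0.25, 0.25, 1.1, -0.003, 8.5, -0.25, 0.25, 1.1, -0.003, 8.5, -0.2, 0.2, 1.1, 0, 8.5])

```text
time: 16.8
eef_pos: [0.5728, 0.1601, 0.0874]
tcp_rot: [0.998, -0.063, 0.012, -0.007]
contact_force: [-0.8, 0.4, -0.2]
opening: 0.994
```

```bash
python3 - <<'E'
from h import *
plan(W(.042,.028,.066),A,3)
p=tips();save('scene6',cv2.resize(p[60:220,260:460],None,fx=4,fy=3.7))
cov('top')
E
```

```text
shelf [0.0472 0.0317] z 0.0874 yaw -0.1257 F [-0.8  0.4 -0.2] tilt [ 0.0249  0.0116 -0.9996] | per row [-0.191  0.134  0.708] spin 0.0008 n 3
0.102 131 x -0.016 0.016 y -0.07 0.019
0.106 23 x -0.015 0.016 y -0.07 -0.035
top 0.62 shelf ctr [  48.3 -100.3] size [132.  201.7] ang 0.02 x [-16.4 111.7] y [-199.1   -2.4]
```

View pics/scene6.png

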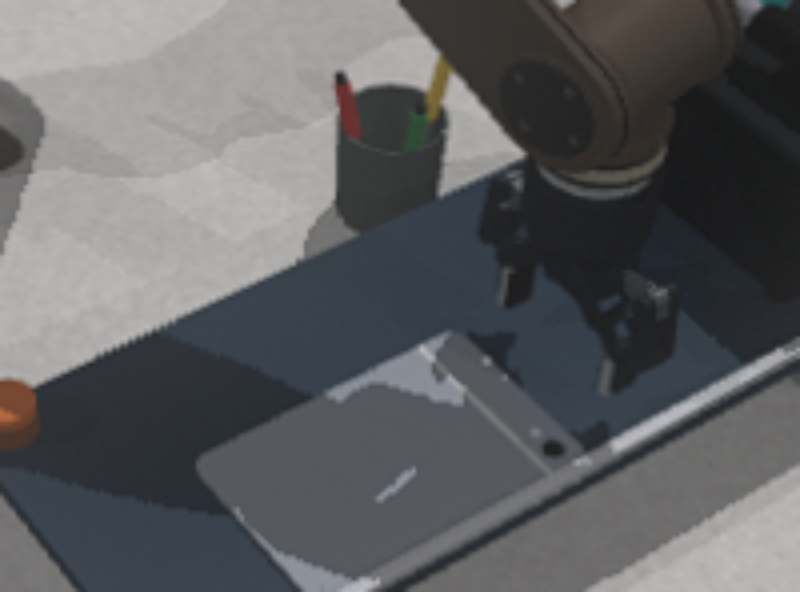

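Emit:
send_rows(motion=[0, 0, -1.5, 0, 8.5, 0, 0, -1.5, 0, 8.5, 0, 0, -1.5, 0, 8.5, 0, 0, -1.5, 0, 8.5, 0, 0, 0, 0, 8.5])

```text
time: 17.45
eef_pos: [0.5731, 0.1598, 0.1559]
tcp_rot: [0.998, -0.063, 0.014, -0.007]
contact_force: [0.7, -0.2, -0.8]
opening: 0.996
```

```bash
python3 - <<'E'
from h import *
plan(W(.044,.028,.08),A,12)
E
```

```text
shelf [0.0476 0.0314] z 0.1559 yaw -0.1258 F [ 0.7 -0.2 -0.8] tilt [ 0.0289  0.0121 -0.9995] | per row [-0.047  0.039  0.631] spin 0.0002 n 12
```

Emit:
send_rows(motion=[0, 0, -5, 0, 8.5, 0, 0, -2.5, 0, 8.5, 0, 0, 0, 0, 8.5])

```text
time: 17.75
eef_pos: [0.5705, 0.1589, 0.2292]
tcp_rot: [0.998, -0.063, 0.014, -0.007]
contact_force: [0.8, -0.5, -0.0]
opening: 0.995
```

```bash
python3 - <<'E'
from h import *
plan(W(.044,.028,.12),A,12)
E
```

```text
shelf [0.0451 0.0302] z 0.2292 yaw -0.1257 F [ 0.8 -0.5 -0. ] tilt [ 0.0294  0.0122 -0.9995] | per row [-0.034  0.033  0.909] spin 0.0002 n 12
```

Emit:
send_rows(motion=[0, 0, 0.9, 0, 5, 0, 0, 0.9, 0, 5, 0, 0, 0.9, 0, 5, 0, 0, 0.9, 0, 5, 0, 0, 0.9, 0, 5, 0, 0, 0.9, 0, 5, 0, 0, 0.9, 0, 5, 0, 0, 0.9, 0, 5, 0, 0, 0.9, 0, 5, 0, 0, 0.9, 0, 5, 0, 0, 0.9, 0, 5])

```text
time: 18.85
eef_pos: [0.5688, 0.1597, 0.1132]
tcp_rot: [0.998, -0.063, 0.008, -0.006]
contact_force: [-0.8, 0.4, -0.4]
opening: 0.584
```

```bash
cat >> h.py <<'E'
def tips2(n='scene',zmin=.107,r=.06):
    # lowest points near TCP, front half / rear half
    p,d=cams.read_camera(n); s=ctrl.get_state(); P=cloud(n,d,d>0); sh=(P[:,:2]-s['eef_pos'][:2])@np.c_[EX,EY]
    m=(abs(sh[:,0])<r)&(abs(sh[:,1])<.016)&(P[:,2]>zmin)&(P[:,2]<.18); P=P[m];sh=sh[m]
    for nm,k in (('front',sh[:,0]<0),('rear',sh[:,0]>0)):
        i=np.argsort(P[k][:,2])[:6]; print(nm,np.c_[sh[k][i],P[k][i,2]].round(3).tolist())
    return p
E
python3 - <<'E'
from h import *
plan(W(.044,.028,.10),A,3); print(ctrl.get_state()['opening'])
p=tips2()
E
```

```text
shelf [0.0433 0.0308] z 0.1132 yaw -0.1258 F [-0.8  0.4 -0.4] tilt [ 0.0173  0.011  -0.9998] | per row [0.016 0.099 0.439] spin 0.0007 n 3
0.5837448328192961
front [[-0.024, 0.007, 0.141], [-0.024, 0.0, 0.141], [-0.024, -0.007, 0.142], [-0.025, -0.003, 0.142], [-0.026, 0.001, 0.143], [-0.026, -0.005, 0.144]]
rear [[0.035, -0.004, 0.146], [0.026, -0.012, 0.146], [0.03, -0.012, 0.147], [0.034, -0.013, 0.147], [0.028, -0.011, 0.147], [0.034, -0.009, 0.148]]
```

Emit:
send_rows(motion=[0, 0, 0.5, 0, 5, 0, 0, 0.5, 0, 5, 0, 0, 0.5, 0, 5, 0, 0, 0.5, 0, 5, 0, 0, 0.5, 0, 5, 0, 0, 0.5, 0, 5, 0, 0, 0.4, 0, 5])

```text
time: 19.6
eef_pos: [0.5693, 0.16, 0.0757]
tcp_rot: [0.998, -0.063, 0.008, -0.006]
contact_force: [-0.1, 0.6, 0.7]
opening: 0.585
```

```bash
python3 - <<'E'
from h import *
plan(W(.044,.028,.074),A,3); print(ctrl.get_state()['opening'])
p=tips2(zmin=.103)
E
```

```text
shelf [0.0437 0.0312] z 0.0757 yaw -0.1259 F [-0.1  0.6  0.7] tilt [ 0.0169  0.011  -0.9998] | per row [0.008 0.107 0.055] spin 0.0007 n 3
0.5846208049699202
front [[-0.024, 0.001, 0.104], [-0.024, -0.006, 0.105], [-0.028, -0.012, 0.105], [-0.025, -0.002, 0.105], [-0.025, -0.008, 0.106], [-0.025, 0.008, 0.106]]
rear [[0.033, -0.008, 0.106], [0.032, -0.01, 0.106], [0.025, -0.011, 0.108], [0.031, -0.01, 0.108], [0.03, -0.012, 0.109], [0.032, -0.008, 0.109]]
```

Emit:
send_rows(motion=[0, 0, 0.15, 0, 5, 0, 0, 0.15, 0, 5])

```text
time: 19.85
eef_pos: [0.5688, 0.16, 0.0723]
tcp_rot: [0.998, -0.063, 0.007, -0.006]
contact_force: [-3.6, -0.3, 6.3]
opening: 0.586
```

Emit:
send_rows(motion=[0, 0, 0.1, 0, 5])

```text
time: 19.95
eef_pos: [0.5688, 0.16, 0.0723]
tcp_rot: [0.998, -0.063, 0.007, -0.006]
contact_force: [-3.3, 0.2, 5.9]
opening: 0.585
```

Emit:
send_rows(motion=[0, 0, 0.1, 0, 5])

```text
time: 20.05
eef_pos: [0.5688, 0.16, 0.0723]
tcp_rot: [0.998, -0.063, 0.006, -0.006]
contact_force: [-2.0, -0.3, 4.9]
opening: 0.589
```

Emit:
send_rows(motion=[0, 0, -0.12, 0, 5, 0, 0.5, 0, 0, 5, 0, 0.5, 0, 0, 5, 0, 0.5, 0, 0, 5])

```text
time: 20.45
eef_pos: [0.5675, 0.1446, 0.0734]
tcp_rot: [0.998, -0.062, 0.008, -0.006]
contact_force: [-0.6, 0.5, -0.1]
opening: 0.585
```

```bash
python3 - <<'E'
from h import *
plan(W(.045,-.05,.0733),A,10)
p=tips2(zmin=.106); cov('top')
save('scene7',cv2.resize(p[60:220,260:460],None,fx=4,fy=3.7))
E
```

```text
shelf [0.0439 0.0157] z 0.0734 yaw -0.1244 F [-0.6  0.5 -0.1] tilt [ 0.016   0.0106 -0.9998] | per row [ 0.008  0.657 -0.008] spin 0.0004 n 10
front [[-0.027, -0.013, 0.106], [-0.029, -0.011, 0.107], [-0.027, -0.007, 0.107], [-0.026, 0.005, 0.107], [-0.025, -0.002, 0.109], [-0.026, 0.001, 0.11]]
rear [[0.024, -0.011, 0.107], [0.029, -0.012, 0.108], [0.036, -0.008, 0.109], [0.027, -0.01, 0.109], [0.037, -0.006, 0.109], [0.035, 0.002, 0.109]]
top 0.75 shelf ctr [  48.2 -102.5] size [131.7 197.4] ang 0.21 x [-16.3 111.7] y [-199.   -10.2]
```

View pics/scene7.png

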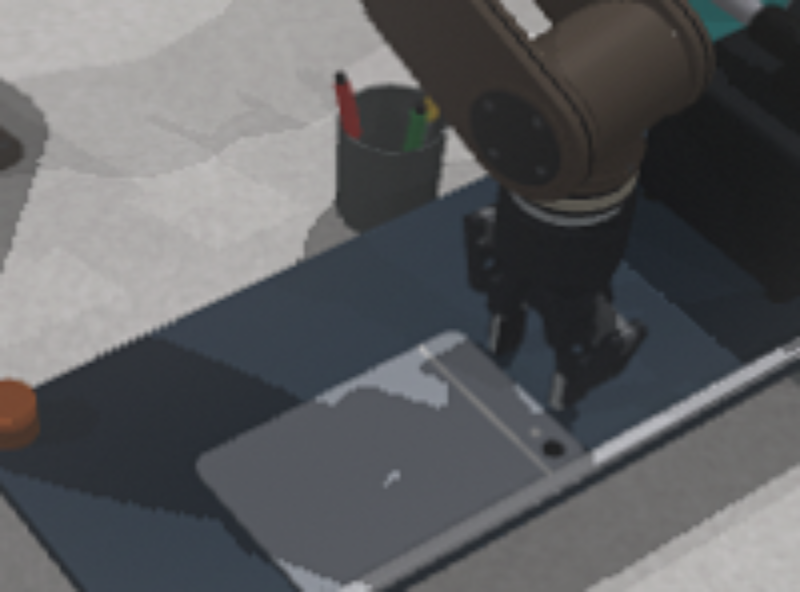

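Emit:
send_rows(motion=[0.01, 0.4, 0, 0.002, 5, 0.01, 0.5, 0, 0.002, 5, 0.01, 0.5, 0, 0, 5, 0.01, 0.5, 0, 0, 5])

```text
time: 21.0
eef_pos: [0.5652, 0.1254, 0.0731]
tcp_rot: [0.998, -0.065, 0.007, -0.007]
contact_force: [-0.6, 1.4, 1.4]
opening: 0.585
```

```bash
python3 - <<'E'
from h import *
plan(W(.045,-.06,.0733),A,10)
cov('top'); cov('scene')
E
```

```text
shelf [ 0.0441 -0.0037] z 0.0731 yaw -0.1295 F [-0.6  1.4  1.4] tilt [ 0.0156  0.0122 -0.9998] | per row [ 0.01   0.563 -0.01 ] spin -0.0002 n 10
top 0.91 shelf ctr [  47.5 -121.5] size [133.5 191.4] ang 0.04 x [-16.5 112.2] y [-213.4  -32.5]
scene 0.76 shelf ctr [  49.1 -115. ] size [132.  205.1] ang 0.16 x [-13.9 110.7] y [-215.2  -19.1]
```

Emit:
send_rows(motion=[0.01, 0.5, -0.02, 0, 5, 0.01, 0.5, -0.02, 0, 5, 0.01, 0.5, -0.01, 0, 5, 0.01, 0.5, -0.01, 0, 5, 0.01, 0.5, -0.01, 0, 5, 0.01, 0.5, -0.01, 0, 5, 0.01, 0.5, -0.01, 0, 5, 0.01, 0.5, -0.01, 0, 5])

```text
time: 22.0
eef_pos: [0.5599, 0.083, 0.0731]
tcp_rot: [0.998, -0.064, 0.007, -0.007]
contact_force: [0.5, 1.1, 1.2]
opening: 0.587
```

```bash
python3 - <<'E'
from h import *
plan(W(.045,-.09,.0733),A,10)
cov('top'); cov('scene')
E
```

```text
shelf [ 0.0442 -0.0464] z 0.0731 yaw -0.1291 F [0.5 1.1 1.2] tilt [ 0.0141  0.0124 -0.9998] | per row [ 0.008  0.436 -0.008] spin -0.0001 n 10
top 0.62 shelf ctr [  47.6 -169.3] size [175.6 130.4] ang 89.42 x [-15.7 111. ] y [-253.1  -84.1]
scene 0.77 shelf ctr [  47.7 -159.1] size [129.  202.5] ang 0.02 x [-13.8 110. ] y [-258.1  -61.6]
```

Emit:
send_rows(motion=[0.01, 0.5, -0.02, 0, 5, 0.01, 0.5, -0.01, 0, 5, 0.01, 0.5, -0.01, 0, 5, 0.01, 0.5, -0.01, 0, 5, 0.01, 0.5, -0.01, 0, 5, 0.01, 0.5, -0.01, 0, 5, 0.01, 0.5, -0.01, 0, 5, 0.01, 0.5, -0.01, 0, 5, 0.01, 0.5, -0.01, 0, 5, 0.01, 0.4, -0.01, 0, 5])

```text
time: 23.2
eef_pos: [0.5537, 0.0313, 0.0733]
tcp_rot: [0.998, -0.064, 0.006, -0.007]
contact_force: [-0.4, 0.2, 0.4]
opening: 0.585
```

```bash
python3 - <<'E'
from h import *
plan(W(.045,-.126,.0733),A,10)
cov('top'); cov('scene')
E
```

```text
shelf [ 0.0448 -0.0985] z 0.0733 yaw -0.1288 F [-0.4  0.2  0.4] tilt [ 0.0131  0.0133 -0.9998] | per row [ 0.003  0.275 -0.004] spin -0.0001 n 10
top 0.88 shelf ctr [  47.  -224.4] size [171.2 132.3] ang 89.83 x [-16.9 111.6] y [-307.9 -143. ]
scene 0.76 shelf ctr [  46.2 -209.9] size [132.9 203.6] ang 0.21 x [-13.5 110. ] y [-309.5 -113.2]
```

Emit:
send_rows(motion=[0, 0.4, -0.01, 0, 5, 0, 0.4, -0.01, 0, 5, 0, 0.4, -0.01, 0, 5, 0, 0.4, -0.01, 0, 5, 0, 0.3, -0.01, 0, 5, 0, 0.3, 0, 0, 5, 0, 0.2, 0, 0, 5])

```text
time: 24.1
eef_pos: [0.5509, 0.0063, 0.0736]
tcp_rot: [0.998, -0.064, 0.007, -0.007]
contact_force: [0.4, 1.0, -0.1]
opening: 0.587
```

```bash
python3 - <<'E'
from h import *
plan(W(.045,-.1285,.0733),A,3)
cov('scene'); p,d=cov('top'); save('top8',cv2.resize(p[130:300,220:420],None,fx=3.5,fy=3.5))
E
```

```text
shelf [ 0.0451 -0.1236] z 0.0736 yaw -0.1281 F [ 0.4  1.  -0.1] tilt [ 0.0141  0.0134 -0.9998] | per row [-0.003  0.162  0.008] spin -0.0 n 3
scene 0.91 shelf ctr [  47.2 -234.6] size [137.4 204.1] ang 0.52 x [-15.3 113. ] y [-333.8 -137.4]
top 0.83 shelf ctr [  46.5 -251.2] size [136.6 167.9] ang 0.16 x [-17.3 112. ] y [-333.3 -172.2]
```

View pics/top8.png

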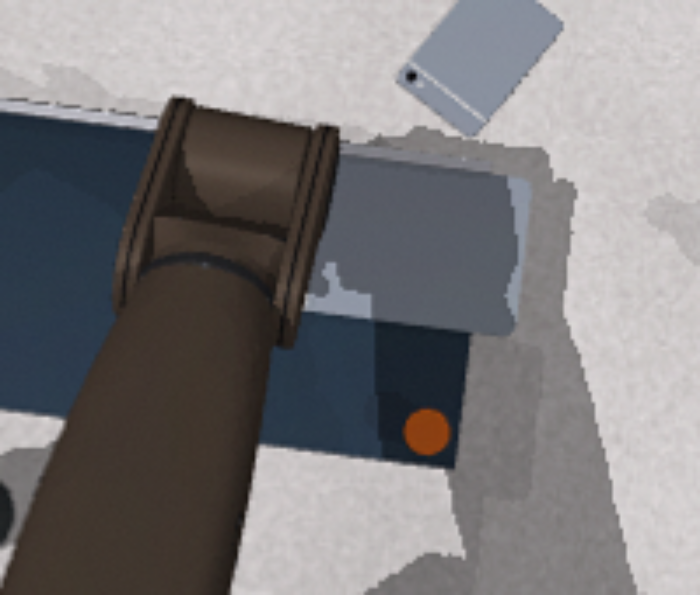

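Emit:
send_rows(motion=[0, 0.2, 0, 0, 5, 0, 0.15, 0, 0, 5, 0, 0.1, 0, 0, 5])

```text
time: 24.6
eef_pos: [0.5504, 0.0023, 0.0737]
tcp_rot: [0.998, -0.064, 0.007, -0.007]
contact_force: [-0.2, 1.1, -0.2]
opening: 0.579
```

```bash
python3 - <<'E'
from h import *
plan(W(.045,-.1285,.0733),A,3)
E
```

```text
shelf [ 0.0451 -0.1277] z 0.0737 yaw -0.1275 F [-0.2  1.1 -0.2] tilt [ 0.0142  0.0137 -0.9998] | per row [-0.004  0.029  0.012] spin 0.0002 n 3
```

Close enough (~39–40 mm). I'll back off to the left, lift, and look.

Emit:
send_rows(motion=[0, -0.3, 0, 0, 5, 0, -0.8, 0, 0, 5, 0, -1, -0.5, 0, 5, 0, -1, -2, 0, 5, 0, -1, -3, 0, 5, 0, -0.5, -3, 0, 5, 0, 0, -3, 0, 5, 0, 0, -3, 0, 5, 0, 0, -3, 0, 5, 0, 0, -3, 0, 5, 0, 0, -3, 0, 5])

```text
time: 25.7
eef_pos: [0.55, 0.0544, 0.3149]
tcp_rot: [0.998, -0.061, 0.001, -0.007]
contact_force: [0.5, 0.2, -0.1]
opening: 0.589
```

Emit:
send_rows(motion=[-3, 0, -3, 0, 5, -3, 0, -3, 0, 5, -3, 0, 0, 0, 5, -2, 0, 0, 0, 5, 0, 0, 0, 0, 5])

```text
time: 26.2
eef_pos: [0.4386, 0.0707, 0.3869]
tcp_rot: [0.998, -0.059, 0.01, -0.007]
contact_force: [0.3, -0.4, -0.2]
opening: 0.587
```

```bash
python3 - <<'E'
from h import *
plan(W(.045,-.1285,.0733),A,3)
cov('top'); p,d=cov('scene'); save('scene9',p)
s=ctrl.get_state(); p,d=cams.read_camera('wrist'); save('w9',p); np.savez('w9.npz',p=p,d=d,pos=s['eef_pos'],rot=s['tcp_rot'])
E
```

```text
shelf [-0.0745 -0.0741] z 0.3869 yaw -0.1181 F [ 0.3 -0.4 -0.2] tilt [ 0.0204  0.0136 -0.9997] | per row [ 3.768  2.019 10.495] spin 0.0033 n 3
top 0.62 shelf ctr [  47.5 -239.2] size [133.7 200.7] ang 0.42 x [-16.7 111.4] y [-336.9 -141.1]
scene 0.61 shelf ctr [  47.1 -239.1] size [135.7 203.8] ang 0.33 x [-15.  111.8] y [-338.8 -142. ]
```

View pics/scene9.png

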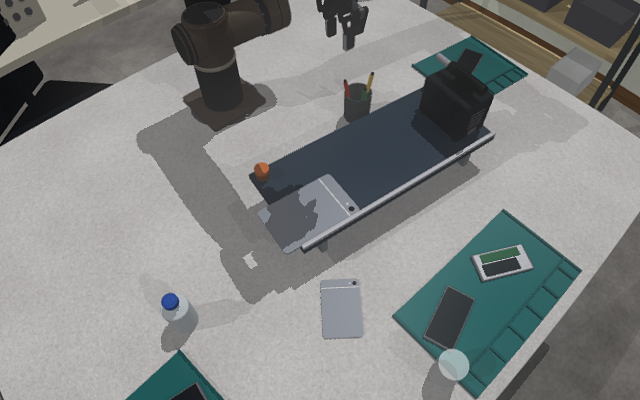

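View pics/w9.png

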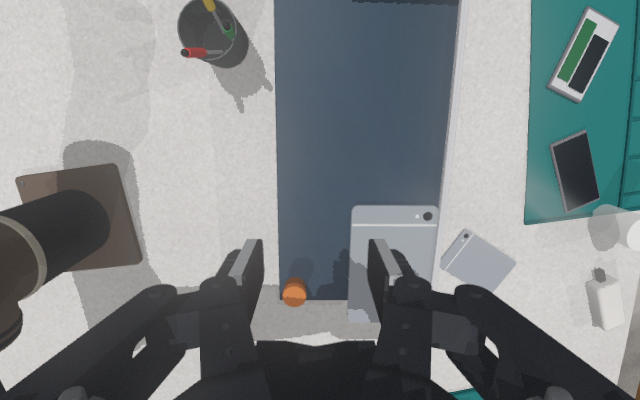

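Now a precise check of squareness and lip gap from the wrist view. The cover's rear edge is at u≈438 and its left edge at v≈206.

```bash
python3 - <<'E'
from h import *
z=np.load('w9.npz'); p=z['p']; s=dict(eef_pos=z['pos'],tcp_rot=z['rot'])
save('w9z',cv2.resize(p[190:340,270:470],None,fx=4,fy=4,interpolation=cv2.INTER_NEAREST))
g=cv2.GaussianBlur(p.astype(float).mean(2),(3,3),0)
def ed(pts,axis,half,sign):
    o=[]
    for u,v in pts:
        r=(g[v,u-half:u+half] if axis=='u' else g[v-half:v+half,u]); dv=sign*np.diff(r); i=int(dv.argmax()); of=0
        if 0<i<len(dv)-1:
            den=dv[i-1]-2*dv[i]+dv[i+1]; of=.5*(dv[i-1]-dv[i+1])/den if den else 0
        x=i+.5+of-half; o.append((u+x,v) if axis=='u' else (u,v+x))
    return np.array(o)
def ln(nm,uv,h):
    q=np.array([S(a) for a in onplane('wrist',uv,h,s)])*1000
    ax=0 if np.ptp(q[:,1])>np.ptp(q[:,0]) else 1
    k=np.ones(len(q),bool)
    for _ in range(4):
        c=np.polyfit(q[k,1-ax],q[k,ax],1); r=q[:,ax]-np.polyval(c,q[:,1-ax]); k=abs(r)<max(1.,1.5*r[k].std())
    print(nm,k.sum(),len(q),'pos',q[k,ax].mean().round(1),'at',q[k,1-ax].mean().round(0),'ang deg',np.degrees(np.arctan(c[0])).round(2),'rms',r[k].std().round(2))
ln('cover left',ed([(u,206) for u in range(358,430,3)],'v',8,1),.105)
ln('cover front',ed([(350,v) for v in range(214,290,3)],'u',8,1),.105)
ln('shelf right',ed([(u,300) for u in range(306,344,2)],'v',8,1),.1)
ln('shelf front',ed([(278,v) for v in range(60,260,5)],'u',10,-1),.1)
for v in (100,150,190,215,230,250,270): print(v,g[v,428:462].round(0).astype(int).tolist())
E
```

```text
cover left 24 24 pos -138.3 at 46.0 ang deg -0.06 rms 0.07
cover front 26 26 pos -15.2 at -213.0 ang deg 0.18 rms 0.15
shelf right 19 19 pos -299.6 at -52.0 ang deg 0.09 rms 0.07
shelf front 40 40 pos -124.6 at -74.0 ang deg -0.03 rms 0.14
100 [90, 90, 90, 91, 91, 92, 92, 92, 92, 92, 93, 92, 92, 91, 91, 92, 92, 93, 92, 93, 98, 117, 140, 157, 176, 194, 200, 200, 200, 200, 199, 199, 202, 205]
150 [92, 93, 93, 93, 93, 93, 94, 94, 94, 94, 93, 93, 94, 94, 94, 101, 119, 138, 158, 180, 195, 200, 201, 203, 202, 200, 204, 208, 208, 207, 208, 210, 212, 212]
190 [100, 99, 99, 100, 100, 99, 98, 98, 98, 98, 99, 106, 124, 145, 168, 189, 199, 199, 200, 200, 198, 198, 202, 204, 204, 204, 205, 205, 204, 203, 202, 202, 204, 205]
215 [80, 80, 82, 96, 128, 158, 166, 164, 163, 161, 159, 169, 188, 198, 199, 199, 199, 198, 199, 202, 202, 201, 201, 200, 201, 203, 203, 201, 200, 199, 200, 200, 200, 199]
230 [168, 168, 168, 168, 168, 166, 163, 161, 158, 164, 184, 199, 201, 200, 201, 200, 201, 203, 203, 201, 201, 201, 202, 204, 205, 205, 204, 204, 206, 208, 207, 203, 199, 189]
250 [167, 167, 166, 163, 162, 159, 158, 172, 193, 202, 202, 202, 203, 202, 200, 201, 201, 194, 177, 161, 159, 164, 167, 168, 168, 168, 168, 168, 168, 168, 172, 184, 192, 185]
270 [165, 163, 160, 156, 160, 180, 197, 201, 201, 201, 200, 200, 202, 201, 195, 191, 190, 186, 177, 170, 168, 168, 168, 168, 168, 167, 167, 167, 168, 167, 168, 167, 167, 167]
```

View pics/w9z.png

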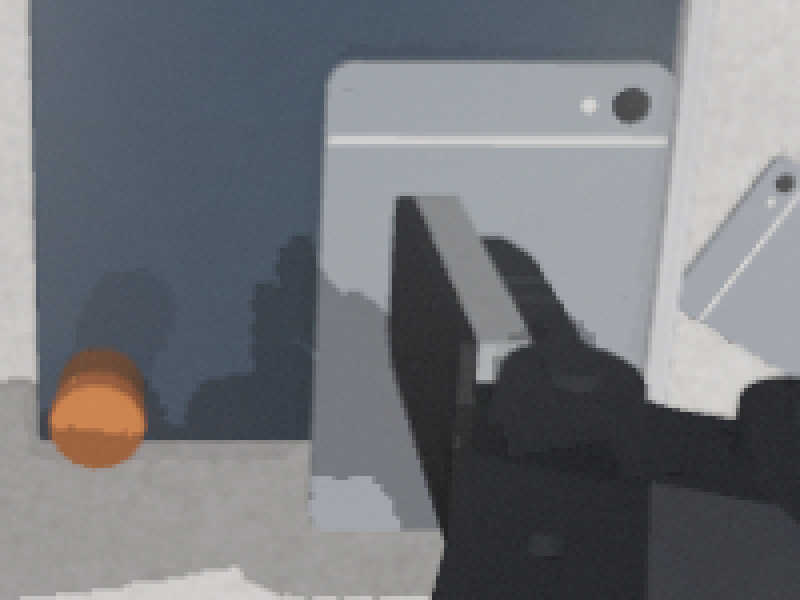

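```bash
python3 - <<'E'
from h import *
p,d=cams.read_camera('scene')
for t in ("flux_jar","tool_cup","solvent_bottle"):
    r=spotter.trace(t,'scene')[:1]
    for x in r: print(t,np.median(cloud('scene',d,x['mask']),0).round(3))
s=ctrl.get_state(); print(s['eef_pos'],abs(s['dq']).max(),s['time'],s['contact_force'])
workorder.sign_off()
E
```

```text
flux_jar [ 0.394 -0.129  0.13 ]
tool_cup [0.33  0.248 0.07 ]
solvent_bottle [ 0.54  -0.459  0.087]
[0.44024869 0.06948705 0.38405538] 0.005774321807000616 26.65 [0.20612701 0.81272655 0.87647277]
the job is handed in; nothing more can be done
```

The cover now lies flat against the rear lip with about 39 mm hanging out over the open right-hand end. I pushed it back with both fingertips on its front edge, then slid it along the lip with the fingers on its left edge. I then backed off, lifted clear and handed the job in at 26.7 s.

**Last checks**
- **Overhang:** measured as 38.3 mm (wrist view) and about 39 mm (top and scene views), so slightly under 4 cm.
- **Squareness:** the wrist-view edge fits put it within 0.2° of the shelf. The rougher outlines from the top and scene views gave 0.3–0.4°.
- **Lip contact:** the cover's rear edge comes out at about 114.8 mm, against the lip face at 115 mm.
- **Other things:** the jar, cup and bottle are where they started, to within 2 mm.
- **Forces:** readings stayed under about 8 N, including a light touch on the shelf top (about 7 N) while setting the finger height.

**What went wrong on the way**
- **First push missed:** the open fingertips stood about 35 mm above the tool point, not the 13 mm I had assumed. They passed over the cover without moving it, so I measured their height and pushed again lower.
- **Tool tilt:** the tool drifted up to 3° off vertical between moves, so I corrected that and narrowed the fingers before the second push.

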